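Load the screen registration jig and hold its tensioner back

TASK

Get the registration jig ready for the next screen: seat the round brass insert and the square blue insert fully home in the nests of their own shape and let go of them. Then push the orange post of the sprung tensioner arm back past its ratchet click and keep holding it there, short of the red end stop: the arm springs back if let go, so finish while still holding it, ready for a colleague to drop the screen frame in. Leave everything else on the bench where it is.

Things in the scene. Friction and masses are not known exactly. Their poses are not given: they have to be found in the camera images.
- jig: Fixed plywood base board of the jig, 220 (its x) x 380 (its y) x 8 mm thick, lying on the bench. Origin: centre of its underside; x and y along its sides, z up. The two nests stand on its -y half, the tensioner on its +y half.
- nest_round: Fixed aluminium block 78 x 78 x 16 mm on the jig board with a round pocket, 48 mm across and 12 mm deep, open at the top. Origin: centre of its underside, 8 mm above the bench; the pocket is centred on it, its floor 4 mm and its mouth 16 mm above the origin. Turned as the jig. The two nests may change places.
- nest_square: Fixed aluminium block 78 x 78 x 16 mm on the jig board with a square pocket, 42 x 42 mm with sides along the block's x and y, 12 mm deep, open at the top. Origin: centre of its underside, 8 mm above the bench; the pocket is centred on it, its floor 4 mm and its mouth 16 mm above the origin. Turned as the jig. Its centre is 100 mm from that of the round nest.
- insert_round: Loose brass disc 44 mm across and 18 mm high, carrying a black round grip 24 mm across from 18 to 52 mm above the underside; about 0.1 to 0.2 kg. Starts upright on the bench to the right of the jig. Origin: centre of the underside, z up.
- insert_square: Loose blue square block 38 x 38 x 18 mm high, carrying a black square grip 24 x 24 mm with parallel sides from 18 to 52 mm above the underside; about 0.1 to 0.2 kg. Starts upright, at any yaw, on the bench to the right of the jig. Origin: centre of the underside; x and y along its sides, z up.
- swing (a joint): Angle of the sprung arm about its upright pivot, rad: 0 at rest, 0.78 at the red end stop, growing as the post swings clockwise seen from above, away from the nests. The post lies 120 mm from the pivot in direction pi + 0.30 - q (about z, from the jig's x axis). The red pawl rides up from about 0.15, crests at 0.36 and has clicked over by about 0.5; hold at 0.52 to 0.70. Needs 3 to 9 N at the post; the click does not lock.
- post (a point): The orange upright post on the end of the tensioner arm, 22 mm across and 52 mm high, free to be pushed from the side or gripped from above. This point: centre of its lower end, 33 mm above the bench on top of the arm; the post ends 85 mm above the bench.
- tensioner: The sprung tensioner arm on the jig: dark steel toothed hub 40 mm across, its brass cap ending 46 mm above the bench; level aluminium bar 14 mm wide, 20 to 32 mm above the bench; and the orange post at its end. Origin: on the upright pivot axis, 8 mm above the bench; turned as the jig when at rest, and it turns with the arm. Beside the hub sits a small red pawl.
- ink_jar: Bystander: white ink jar with yellow lid, 72 mm across, 85 mm high. Origin: centre of the underside.
- blue_bottle: Bystander: blue bottle with red cap, 68 mm across, 190 mm high. Origin: centre of the underside.
- white_bottle: Bystander: white bottle with red cap, 60 mm across, 170 mm high. Origin: centre of the underside.
- tape_a: Bystander: roll of cream tape lying flat, 96 mm across, 25 mm high. Origin: centre of the underside.
- tape_b: Bystander: roll of tan tape lying flat, 96 mm across, 25 mm high. Origin: centre of the underside.
- squeegee: Bystander: wooden squeegee 200 mm long with a black rubber blade, lying flat, 26 mm high. Origin: under the middle of the wooden grip; x along it.
- ink_knife: Bystander: ink spatula about 260 mm long with a wooden handle, lying flat. Origin near its middle; x along it.
- brush_cup: Bystander: white ceramic cup, 72 mm across, 90 mm high. Origin: centre of the underside.
Mind the look-alikes: they are no part of the job. There is more than one size of the insert_square; the job needs the smallest. Of the things that look like the insert_round, the smaller one is meant.

How it is judged:
By the outcome, as a careful person would: the job done as asked, in the order asked, and still so for the second after the job is handed in, while the arm keeps its last pose, push and grip.
It also fails if it takes over 64 s, if anything falls off the work surface, if the arm or the gripper's body presses on something with over 40 N, if the wrist force passes 120 N, or if a joint passes its speed limit or range.

ROBOT

A 7-joint arm with a two-finger parallel gripper is mounted at the origin on the work surface. World frame = base frame: x ahead of the robot, y to its left, z up, the work surface at z = 0. Lengths are in m, angles in rad, forces in N, time in s.
With the tool pointing down it reaches from about 0.4 to 0.875 m from the base axis. Payload 19.3 kg.
Tool frame: the origin (TCP) lies on the front face of the gripper's body, between the roots of the fingers; the fingertips stand 73 mm ahead of it and the grasp point (between the pads) lies 54 mm ahead of it; z points along the fingers, y is the direction in which the jaws open and shut (so a half turn about z gives the same grasp; the last joint's range is limited). The gripper opens to 85 mm and grips with 20 to 120 N. Pads are 22 mm wide; open, the fingers measure 114 mm over their backs; the gripper's body (76 mm by 85 mm) begins 54 mm behind the grasp point. The pads swing forward as they close: fully open they stand 13 mm farther back than shut.
Start: joints at [-1.409, 0.521, -0.036, 1.599, 0.021, 1.021, -0.113], TCP at [0.144, 0.608, 0.304] pointing down, gripper open.
Joint ranges: [-2.91, 2.91], [-0.3, 2.13], [-1.5, 1.42], [0.17, 2.43], [-1.26, 4.41], [0.16, 1.93], [-2.52, 2.52]. Speed limits (rad/s): [1.89, 1.89, 2.39, 2.39, 3.01, 3.01, 3.01].

INTERFACE

Orientations are given as [roll, pitch, yaw] about the fixed x, y, z axes, in that order (R = Rz(yaw) Ry(pitch) Rx(roll)).
In Python, from workcell import bot gives the robot as it stands.
- The arm moves only by the shell command python3 -m crank 'ROWS' [OPENING] [FORCE]. ROWS is a JSON object of lists of equal length, an entry for each row: "travel": the shift along the world's x, y, z in cm, a list of three; "rot": the turn, a rotation vector about the world's x, y, z in degrees, a list of three. A call has 1 to 8 rows; each row is the pose to reach, as a shift and turn from the pose commanded when the call began; what a row does not reach only later rows make up. A row lasts 1/10 s, in which the tool goes at most 50 mm and 8.59 degrees, less where a joint would pass 70% of its speed; a pose out of reach is approached as far as the arm can. A call with a gripper value outside its range is refused whole. OPENING is the opening, from -1 (shut) to 1 (fully open), so that 0 is half open, set as the call begins (- or left out, the last holds). The fingers move at their own pace and stop on an object; FORCE is the grip in N (left out, the last holds). Time passes only in rows, so rows that repeat a pose let the fingers close. It gives the time, the measured TCP pose, the force and the opening at its end, in the units of the state.
- bot.observe(): the state, without advancing time (a new reading comes with each control period).
- bot.grab_frame(name): name is "side" or "top"; returns the picture (480x640x3 uint8, red, green, blue); there is no depth.
- bot.camera_model(name): a dict with "fx", "fy", "cx", "cy" (pixels), "R" (3x3) and "t" (3): a world point X has camera coordinates R X + t. Camera axes: x right, y down, z forward; pixel columns grow to the right and rows downward; lengths in m; the calibration is good to about 2 mm. A picture is of the moment at which its call begins. camera_model takes no time and is no camera call.
- bot.job_done(): hands the job in, once; it reports no verdict.
Trained networks look in the newest picture that a camera, given by its name, has taken for a name from the list of things; names that differ only in an ending like _2 or _b are one class to them, and where a whole thing is asked for, a point or a joint stands for the part that bears it (a point fixed in the world has none). Each returns a list of dicts, best first, with "conf" (0 to 1); they miss things now and then, are a little off and sometimes report something else, mostly with a low value. They report only what shows in the picture. A call takes as long as a camera call. They do not tell look-alikes from the thing itself.
- bot.silhouettes(camera, thing): "pixels" (480x640 bool, what is visible of it) and "box" ([centre column, centre row, width, height] in pixels, round what is visible of it).
The state is a dict: "clock": time; "qpos": joint angles; "qd": joint speeds; "joint_efforts": joint torques, N m; "position": TCP position; "tool_rot": TCP orientation; "force": force on the tool from outside, world axes, zero at the start; "moment": the same for the moment, N m; "grip_width": finger opening in m.
Only numpy, scipy, OpenCV 4.12 (cv2) and the standard library are available. Lean on these libraries where they do the work, as an engineer would, in place of code of your own. Each camera call takes 0.05 s, during which the arm holds its last target.

## Working session

There is one attempt and no reset: what is moved stays moved. The work goes in short steps, Python scripts to look and compute and a shell command to move; the robot and the scene stay as the last step left them, time stands still between calls to the robot, and variables do not carry over. Pictures are saved under pics/ and viewed, and the job is handed in when it is done.

```bash
ls; mkdir -p pics
python3 - <<'E'
from workcell import bot
import cv2
for n in ("side","top"):
    im=bot.grab_frame(n); cv2.imwrite(f"pics/{n}0.png",im[:,:,::-1])
    m=bot.camera_model(n); print(n,m)
print(bot.observe())
E
```

```text
pics
side {'fx': 606.2815284786097, 'fy': 606.2815284786097, 'cx': 321.16768350736544, 'cy': 235.7814954960051, 'R': array([[ 0.99537414,  0.09528359,  0.01230251],
       [ 0.0750091 , -0.69071536, -0.71922592],
       [-0.06003289,  0.71682168, -0.69466735]]), 't': array([-0.51924834, -0.09725144,  1.60469932])}
top {'fx': 552.3923289446252, 'fy': 552.3923289446252, 'cx': 322.53604382443217, 'cy': 244.84004582577293, 'R': array([[ 0.0049836 , -0.99997549,  0.00491689],
       [-0.99558181, -0.00542263, -0.09374144],
       [ 0.09376581, -0.004428  , -0.99558443]]), 't': array([-0.17214512,  0.53061388,  1.49306919])}
{'clock': 0.1, 'qpos': array([-1.40918482,  0.52198725, -0.03633396,  1.59993196,  0.0211694 ,
        1.02107932, -0.11285029]), 'qd': array([ 7.47316211e-05, -3.21488268e-03, -7.73346822e-04, -2.82607682e-03,
        3.29406382e-04,  1.24052973e-03,  9.06523766e-04]), 'joint_efforts': array([ 2.44748691e-03, -9.28490210e+01,  1.98349401e+00, -3.70533371e+01,
        1.80882605e-02,  5.34613282e-03,  7.63923504e-05]), 'position': array([0.14355516, 0.60806712, 0.30336951]), 'tool_rot': array([-3.14057096e+00,  4.09627296e-05,  2.90970920e+00]), 'force': array([ 0.38261025,  0.52541381, -0.23478809]), 'moment': array([-0.02166157,  0.02162   ,  0.01219104]), 'grip_width': 0.0856010267583638}
```

View pics/side0.png

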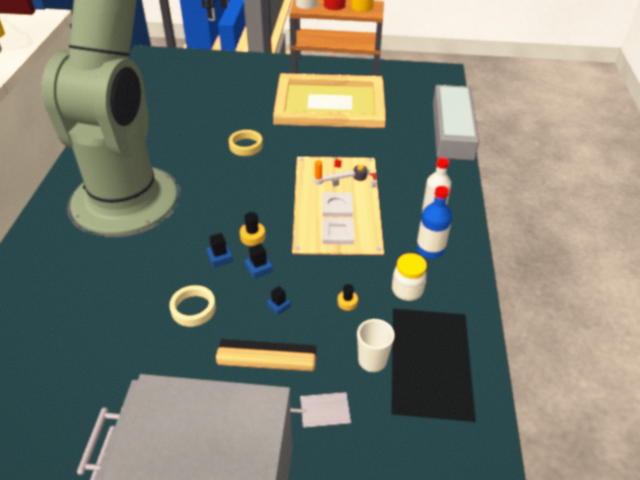

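View pics/top0.png

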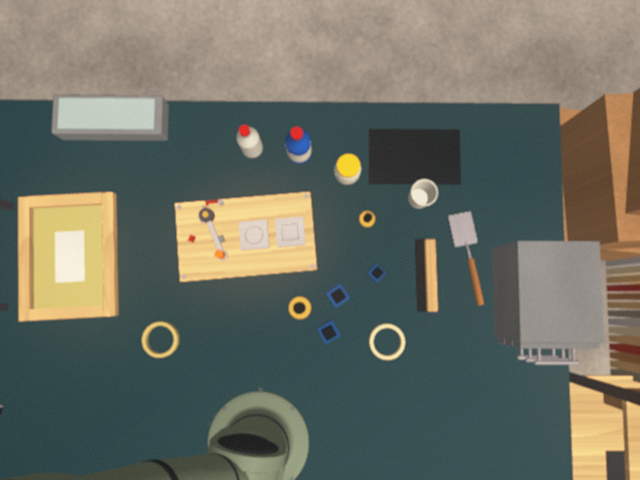

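The side view shows the smallest square insert at about (279,300) and the smaller round one at about (348,299). In the top view they are at (377,272) and (367,218). The jig shows at (245,237) in top, with the round nest on its left (254,235) and the square nest on its right (290,232).

Run:
```python
from workcell import bot
import cv2,numpy as np,pickle
out={}
for n in ("side","top"):
    im=bot.grab_frame(n)
    for t in ("insert_round","insert_square","nest_round","nest_square","jig","post","tensioner"):
        if t=="tensioner": pass
        r=bot.silhouettes(n,t); out[n,t]=r
        print(n,t,[(round(float(a["conf"]),2),np.round(a["box"],1).tolist(),int(a["pixels"].sum())) for a in r])
    out[n]=im; out[n+"_cam"]=bot.camera_model(n)
    c={"side":(190,140,210,190),"top":(165,180,230,150)}[n]
    x,y,w,h=c; s=3.5 if n=="side" else 3.4
    s=min(800/w,600/h)
    cv2.imwrite(f"pics/{n}1z.png",cv2.resize(im[y:y+h,x:x+w,::-1],None,fx=s,fy=s,interpolation=cv2.INTER_CUBIC))
pickle.dump(out,open("d0.pkl","wb"))
```

```text
side insert_round [(0.74, [342.0, 172.2, 56.6, 26.5], 621), (0.7, [350.5, 295.6, 16.4, 23.7], 379), (0.69, [436.5, 221.0, 35.6, 71.6], 1743), (0.68, [252.0, 230.1, 20.7, 29.1], 615)]
side insert_square [(0.94, [279.0, 302.3, 22.7, 27.4], 409), (0.92, [220.9, 251.7, 30.7, 35.3], 653), (0.62, [258.1, 259.6, 31.4, 35.5], 659)]
side nest_round [(0.59, [193.6, 306.6, 48.8, 41.4], 1047)]
side nest_square [(0.81, [336.6, 230.8, 30.3, 22.3], 870), (0.74, [340.6, 205.2, 95.4, 94.3], 6447)]
side jig [(0.74, [339.5, 205.6, 97.8, 96.1], 6390), (0.45, [406.7, 276.9, 31.6, 48.4], 1271)]
side post [(0.76, [342.8, 172.2, 58.2, 25.1], 607)]
side tensioner [(0.97, [342.4, 171.2, 57.9, 25.6], 613)]
top insert_round [(0.9, [299.9, 308.2, 18.4, 19.7], 362), (0.72, [213.4, 234.3, 28.3, 52.6], 542), (0.63, [366.2, 221.4, 15.8, 18.9], 193)]
top insert_square [(0.69, [327.5, 330.4, 23.7, 24.6], 324), (0.51, [340.1, 296.7, 26.1, 22.4], 306), (0.5, [377.9, 273.7, 15.5, 16.0], 189)]
top nest_round [(0.59, [254.5, 234.8, 33.3, 32.7], 869)]
top nest_square [(0.7, [289.2, 231.3, 27.2, 30.4], 824)]
top jig [(0.73, [246.4, 236.5, 141.5, 88.7], 8944)]
top post [(0.72, [212.5, 233.2, 33.8, 55.2], 420), (0.32, [377.4, 273.2, 15.7, 16.9], 182)]
top tensioner [(0.93, [213.2, 230.3, 30.4, 53.6], 493)]
```

```bash
python3 -c "
from workcell import bot; print(bot.observe()['clock'])"; ls pics
```

```text
0.9
side0.png
side1z.png
top0.png
top1z.png
```

View pics/side1z.png

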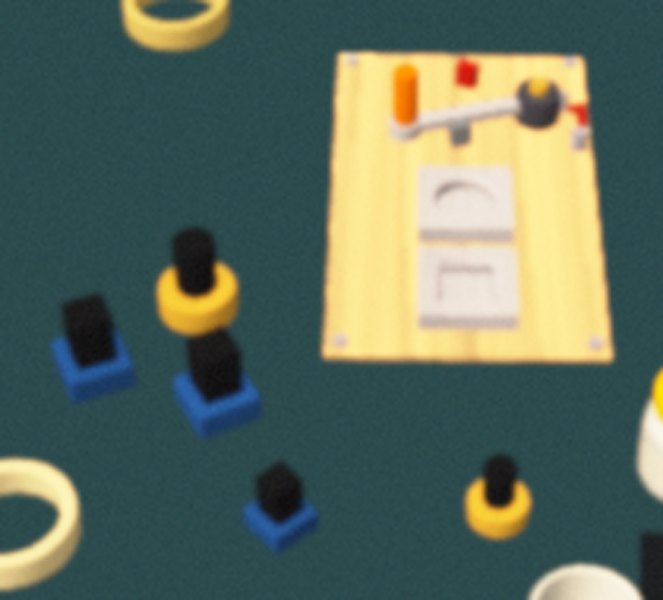

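View pics/top1z.png

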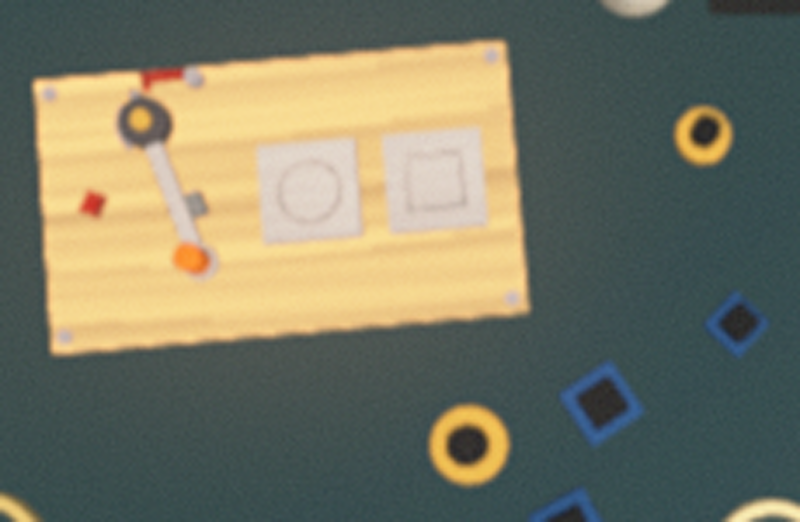

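```bash
cat > h.py <<'E'
import numpy as np,cv2
from scipy.optimize import minimize
def proj(m,X):
    c=np.asarray(X)@m["R"].T+m["t"]; return np.c_[m["fx"]*c[:,0]/c[:,2]+m["cx"],m["fy"]*c[:,1]/c[:,2]+m["cy"]]
def ray(m,uv,z):
    d=m["R"].T@np.array([(uv[0]-m["cx"])/m["fx"],(uv[1]-m["cy"])/m["fy"],1]); o=-m["R"].T@m["t"]
    return o+d*(z-o[2])/d[2]
def prism(shape,w,z0,z1):
    if shape=="sq": p=np.array([[1,1],[1,-1],[-1,-1],[-1,1]])*w/2
    else:
        a=np.linspace(0,2*np.pi,32,endpoint=False); p=np.c_[np.cos(a),np.sin(a)]*w/2
    return np.vstack([np.c_[p,np.full(len(p),z)] for z in (z0,z1)])
def place(P,x,y,z,yaw):
    c,s=np.cos(yaw),np.sin(yaw); return P@np.array([[c,s,0],[-s,c,0],[0,0,1]])+[x,y,z]
def render(m,parts,roi,S=4):
    x0,y0,w,h=roi; im=np.zeros((h*S,w*S),np.uint8)
    for P in parts:
        uv=(proj(m,P)-[x0,y0]+.5)*S-.5
        hull=cv2.convexHull(uv.astype(np.float32))[:,0]
        cv2.fillConvexPoly(im,np.round(hull*16).astype(np.int32),255,shift=4)
    return cv2.resize(im,(w,h),interpolation=cv2.INTER_AREA)/255.
E
python3 - <<'E'
import pickle,numpy as np,cv2
from h import *
d=pickle.load(open("d0.pkl","rb"))
C={n:d[n+"_cam"] for n in("side","top")}
# soft masks by distance from local background
def soft(n,roi):
    x,y,w,h=roi; p=d[n][y:y+h,x:x+w].astype(float)
    bg=np.median(np.r_[p[0],p[-1],p[:,0],p[:,-1]],0)
    return p,bg
def fit(shape,W,x0,rois,zfree=True):
    parts=[prism(shape,W[0],0,.018),prism(shape,W[1],.018,.052)]
    data={}
    for n,roi in rois.items():
        p,bg=soft(n,roi); data[n]=(p,bg,roi)
    def cost(v,full=False):
        c=0
        for n,(p,bg,roi) in data.items():
            Pb=[place(q,v[0],v[1],v[2],v[3]) for q in parts]
            a=cv2.GaussianBlur(render(C[n],Pb[:1],roi),(0,0),.7)
            b=cv2.GaussianBlur(render(C[n],Pb[1:],roi),(0,0),.7)
            a=a*(1-b)
            A=np.c_[np.ones(a.size),a.ravel(),b.ravel()]
            Y=p.reshape(-1,3)
            r=Y-A@np.linalg.lstsq(A,Y,rcond=None)[0]
            c+=np.mean(r**2)
        return c
    best=None
    for yaw in ([0] if shape=="ro" else np.radians([0,22,45,67])):
        s=np.array([[0,0,0,0],[.006,0,0,.0],[0,.006,0,0],[0,0,.006,0],[0,0,0,.25]])+np.array([*x0,0,yaw])
        r=minimize(cost,s[0],method="Nelder-Mead",options=dict(initial_simplex=s,xatol=1e-4,fatol=1e-3,maxiter=400))
        if best is None or r.fun<best.fun: best=r
    return best
for shape,W,ts,tt in (("ro",(.044,.024),(350,297),(367,219)),("sq",(.038,.024),(279,301),(377,272))):
    x0=ray(C["top"],tt,.02)[:2]
    for sel in (("side","top"),):
        rois={"side":(ts[0]-20,ts[1]-22,40,44),"top":(tt[0]-16,tt[1]-16,32,32)}
        r=fit(shape,W,x0,{k:rois[k] for k in sel}); print(shape,sel,r.x.round(4),np.degrees(r.x[3]),r.fun)
        # per-cam with z=0
E
```

```text
ro ('side', 'top') [ 0.6076 -0.2922  0.0035 -0.1144] -6.552790850422696 185.78581374788683
sq ('side', 'top') [ 0.4567 -0.3181  0.0039  0.7856] 45.0132855419214 59.954924039820334
```

```bash
cat > fitjig.py <<'E'
import pickle,numpy as np,cv2
from h import *
d=pickle.load(open("d0.pkl","rb"))
C={n:d[n+"_cam"] for n in("side","top")}
def gfit(n_list,partsf,v0,rois,step):
    def cost(v):
        c=0
        for n in n_list:
            x,y,w,h=rois[n]; p=d[n][y:y+h,x:x+w].astype(float).reshape(-1,3)
            cols=[np.ones(w*h)]; 
            lay=[cv2.GaussianBlur(render(C[n],[q],rois[n]),(0,0),.7).ravel() for q in partsf(v)]
            for i,a in enumerate(lay):
                for b in lay[i+1:]: a=a*(1-b)
                cols.append(a)
            A=np.array(cols).T
            c+=np.mean((p-A@np.linalg.lstsq(A,p,rcond=None)[0])**2)
        return c
    s=np.vstack([v0]+[np.array(v0)+np.eye(len(v0))[i]*step[i] for i in range(len(v0))])
    return minimize(cost,v0,method="Nelder-Mead",options=dict(initial_simplex=s,xatol=1e-4,fatol=1e-3,maxiter=600))
def box(wx,wy,z0,z1,ox=0,oy=0):
    p=np.array([[1,1],[1,-1],[-1,-1],[-1,1]])*[wx/2,wy/2]+[ox,oy]
    return np.vstack([np.c_[p,np.full(4,z)] for z in(z0,z1)])
E
python3 - <<'E'
from fitjig import *
rois={"side":(283,148,110,112),"top":(168,186,156,102)}
x0=ray(C["top"],(246,237),.008)[:2]
f=lambda v:[place(box(.22,.38,0,.008),v[0],v[1],v[2],v[3])]
f0=lambda v:[place(box(.22,.38,0,.008),v[0],v[1],0,v[2])]
r=gfit(("side","top"),f,[*x0,0,.07],rois,[.01,.01,.01,.05]);print("jig both",r.x.round(4),r.fun)
jig=r.x
for n in("side","top"):
    r=gfit((n,),f0,[*x0,.07],rois,[.01,.01,.05]);print("jig z0",n,r.x.round(4),r.fun)
# nests: solid block + jig yaw
R=dict(nr=({"side":(318,188,40,32),"top":(234,214,40,40)},(254,235)),ns=({"side":(318,213,40,35),"top":(270,212,40,40)},(290,232)))
for k,(ro,uv) in R.items():
    x0=ray(C["top"],uv,.024)[:2]
    g=lambda v:[place(box(.078,.078,0,.016),v[0],v[1],v[2],jig[3])]
    r=gfit(("side","top"),g,[*x0,.008],ro,[.01,.01,.01]);print(k,"both",r.x.round(4),r.fun)
    g0=lambda v:[place(box(.078,.078,0,.016),v[0],v[1],.008,jig[3])]
    for n in("side","top"):
        r=gfit((n,),g0,x0,ro,[.01,.01]);print(k,n,r.x.round(4))
# inserts per camera z=0
for sh,W,ts,tt in (("ro",(.044,.024),(350,297),(367,219)),("sq",(.038,.024),(279,301),(377,272))):
    ro={"side":(ts[0]-20,ts[1]-22,40,44),"top":(tt[0]-16,tt[1]-16,32,32)}
    x0=ray(C["top"],tt,.02)[:2]
    for n in("side","top"):
        g=lambda v:[place(prism(sh,W[0],0,.018),v[0],v[1],0,v[2]),place(prism(sh,W[1],.018,.052),v[0],v[1],0,v[2])]
        r=gfit((n,),g,[*x0,.785],ro,[.006,.006,.2]);print(sh,n,r.x.round(4))
E
```

```text
jig both [0.5571 0.0456 0.0026 0.0945] 986.9226851371998
jig z0 side [0.5572 0.0479 0.0951] 686.9163948413232
jig z0 top [0.557  0.0461 0.0941] 305.587341372822
nr both [0.5602 0.0218 0.0076] 248.3879815378507
nr side [0.5596 0.0216]
nr top [0.5599 0.0218]
ns both [ 0.5688 -0.0781  0.0133] 234.2781366453537
ns side [ 0.569  -0.0723]
ns top [ 0.5693 -0.078 ]
ro side [ 0.6076 -0.2891  0.7296]
ro top [ 0.6075 -0.2921  0.8811]
sq side [ 0.4563 -0.3152  0.7659]
sq top [ 0.4567 -0.3185  0.7885]
```

```bash
python3 -m crank '{"travel":[[3.5,-3.5,0],[7,-7,0],[10.5,-10.5,0],[14,-14,0],[17.5,-17.5,0],[21,-21,0],[24.5,-24.5,0],[28,-28,0]],"rot":[[0,0,-8],[0,0,-16],[0,0,-24],[0,0,-32],[0,0,-40],[0,0,-48],[0,0,-56],[0,0,-64]]}' 1 40; python3 -c "
from workcell import bot; print(bot.observe()['qpos'])"
```

```text
clock: 1.7
position: [0.4247, 0.3267, 0.3042]
tool_rot: [3.141, -0.001, 1.787]
force: [2.0, 1.1, 0.1]
grip_width: 0.0854
[-0.99758171  0.39378322  0.30702725  1.84809241 -0.14647022  0.9209057
 -0.40739095]
```

```bash
python3 -m crank '{"travel":[[1.3,-4.5,0],[2.6,-9,0],[4,-13.5,0],[5.3,-18,0],[6.7,-22.5,0],[8,-27,0],[9.3,-31.5,0],[10.6,-36,0]],"rot":[[0,0,-5],[0,0,-10],[0,0,-15],[0,0,-20],[0,0,-25],[0,0,-30],[0,0,-34],[0,0,-38]]}' && python3 -m crank '{"travel":[[1.3,-4,-2],[2.6,-8,-4],[4,-12,-6],[5.3,-16,-8],[6.7,-20,-10],[7.7,-25.9,-12],[7.7,-25.9,-12],[7.7,-25.9,-12]],"rot":[[0,0,0],[0,0,0],[0,0,0],[0,0,0],[0,0,0],[0,0,0],[0,0,0],[0,0,0]]}'; python3 -c "
from workcell import bot; print(bot.observe()['qpos'])"
```

```text
clock: 2.5
position: [0.5299, -0.0335, 0.3041]
tool_rot: [3.141, -0.0, 1.127]
force: [1.1, 0.5, -0.1]
grip_width: 0.0854
clock: 3.3
position: [0.6057, -0.2932, 0.1828]
tool_rot: [-3.14, 0.001, 1.126]
force: [-1.1, 0.7, 0.9]
grip_width: 0.0853
[ 0.09193982  0.78323031  0.44407357  1.57392723 -0.40333159  0.87793137
  0.23910183]
```

```bash
cat > look.py <<'E'
import sys,cv2
from workcell import bot
tag=sys.argv[1]; a=list(map(int,sys.argv[2].split(','))) ; n=sys.argv[3]
im=bot.grab_frame(n); x,y,w,h=a; s=min(800/w,600/h)
cv2.imwrite(f"pics/{tag}.png",cv2.resize(im[y:y+h,x:x+w,::-1],None,fx=s,fy=s,interpolation=cv2.INTER_CUBIC))
o=bot.observe(); print(o['clock'],o['position'].round(4),o['tool_rot'].round(3),o['force'].round(1))
E
python3 look.py a1 270,200,160,120 side; python3 look.py a2 300,150,140,110 top
```

```text
3.35 [ 0.6063 -0.2912  0.1834] [-3.141  0.     1.128] [-0.5  0.6 -0.6]
3.4 [ 0.6067 -0.29    0.1839] [-3.141e+00 -1.000e-03  1.130e+00] [-0.1  1.2  0.1]
```

View pics/a1.png

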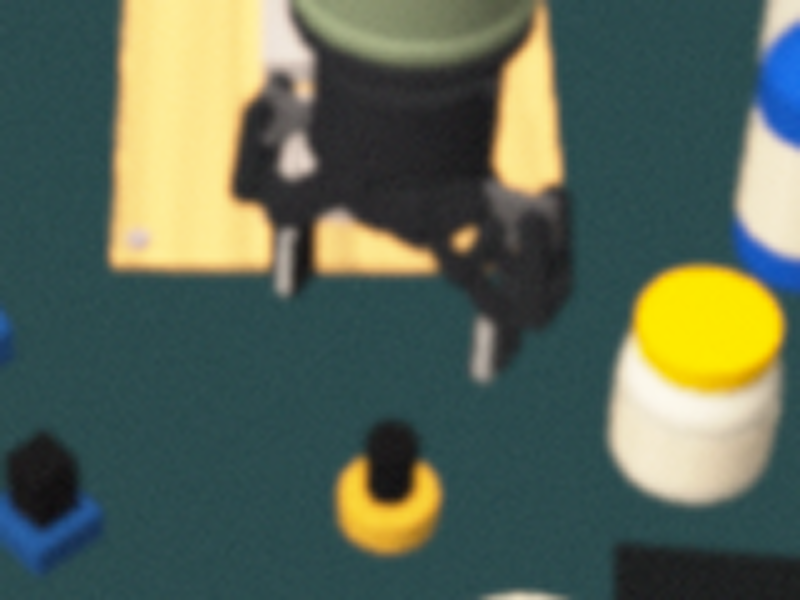

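View pics/a2.png

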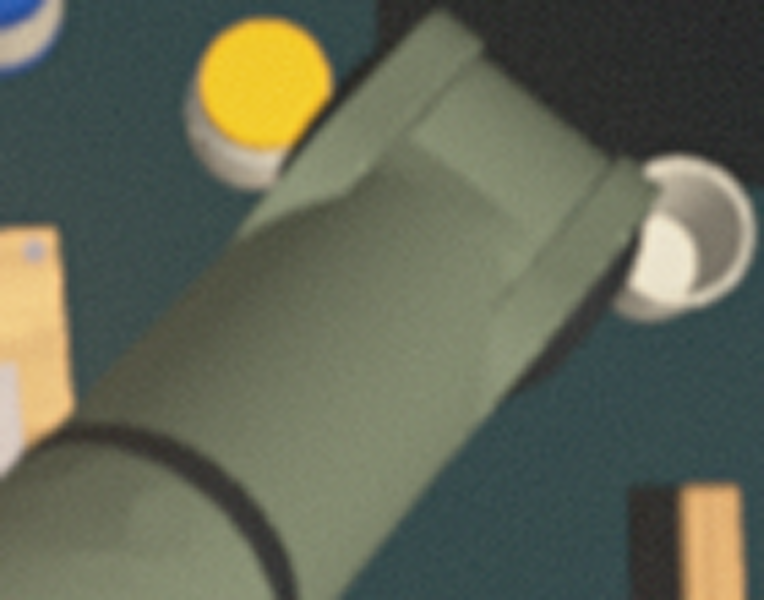

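Run:
```python
from fitjig import *
print(proj(C["side"],[[.6067,-.2905,.123]]))
print("jar",ray(C["top"],(348,167),.085),"cup",ray(C["top"],(423,193),.09))
```

```text
[[348.983875   264.53290536]]
jar [ 0.73551226 -0.23622075  0.085     ] cup [ 0.66522183 -0.43534224  0.09      ]
```

```bash
python3 -m crank '{"travel":[[0.1,-0.05,-2.5],[0.1,-0.05,-5],[0.1,-0.05,-7.5],[0.1,-0.05,-8.7],[0.1,-0.05,-8.7],[0.1,-0.05,-8.7]],"rot":[[0,0,0],[0,0,0],[0,0,0],[0,0,0],[0,0,0],[0,0,0]]}'; python3 look.py a3 290,230,120,90 side
```

```text
clock: 4.0
position: [0.6082, -0.2909, 0.0981]
tool_rot: [3.14, -0.0, 1.13]
force: [-0.0, -0.2, -0.2]
grip_width: 0.0852
4.05 [ 0.6083 -0.2911  0.0984] [ 3.14 -0.    1.13] [ 0.2 -0.3  0.3]
```

View pics/a3.png

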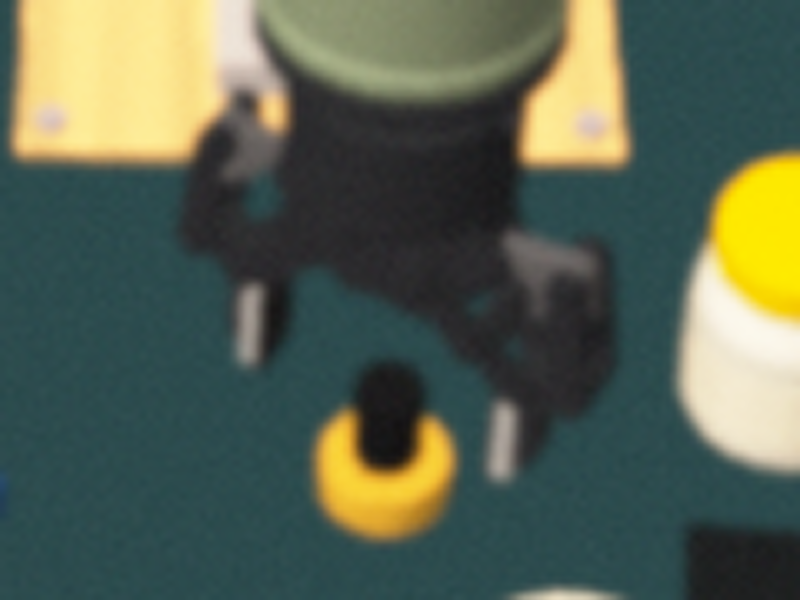

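```bash
python3 -m crank '{"travel":[[0,0,-0.3],[0,0,-0.3],[0,0,-0.3],[0,0,-0.3],[0,0,-0.3],[0,0,-0.3],[0,0,-0.3],[0,0,-0.3]],"rot":[[0,0,0],[0,0,0],[0,0,0],[0,0,0],[0,0,0],[0,0,0],[0,0,0],[0,0,0]]}' -1 40;python3 look.py a4 290,230,120,90 side
```

```text
clock: 4.85
position: [0.6077, -0.2913, 0.0943]
tool_rot: [3.141, -0.0, 1.129]
force: [-0.4, 0.9, 4.5]
grip_width: 0.0225
4.9 [ 0.6077 -0.2913  0.0943] [ 3.141 -0.     1.129] [-0.7  0.6  5.5]
```

View pics/a4.png

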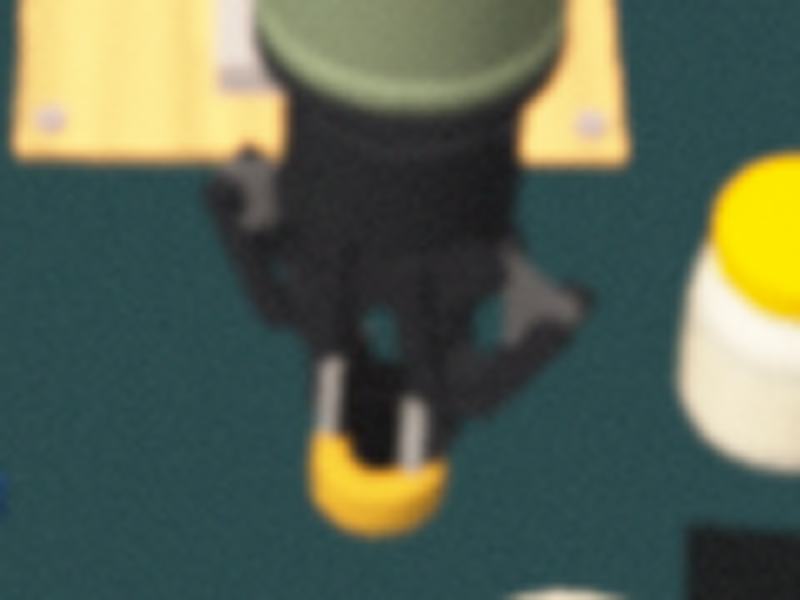

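The grip closed at 22.5 mm with the disc between the fingers; the disc is at side px (347,300). Lifting it and carrying it to the round nest.

```bash
python3 -m crank '{"travel":[[0,0,1.5],[0,0,4],[0,0,7],[-0.6,4,8],[-1.2,8,8],[-1.8,12,8],[-2.4,16,8],[-3,20,8]],"rot":[[0,0,0],[0,0,0],[0,0,0],[0,0,6],[0,0,12],[0,0,18],[0,0,24],[0,0,30.7]]}' && python3 -m crank '{"travel":[[-0.6,4,0],[-1.2,8,0],[-1.8,11.3,0],[-1.8,11.3,-2],[-1.8,11.3,-3],[-1.8,11.3,-3]],"rot":[[0,0,0],[0,0,0],[0,0,0],[0,0,0],[0,0,0],[0,0,0]]}';python3 look.py b1 280,140,140,105 side;python3 look.py b2 190,180,140,105 top
```

```text
clock: 5.7
position: [0.5772, -0.0898, 0.1749]
tool_rot: [3.141, 0.0, 1.67]
force: [1.5, 0.1, -2.5]
grip_width: 0.0228
clock: 6.3
position: [0.5591, 0.021, 0.1433]
tool_rot: [-3.14, 0.001, 1.665]
force: [-0.8, 0.2, -0.5]
grip_width: 0.023
6.35 [0.5595 0.0207 0.1439] [-3.141e+00  1.000e-03  1.664e+00] [ 0.5 -0.4 -2.1]
6.4 [0.5598 0.0206 0.1443] [-3.142  0.     1.664] [ 0.9  0.  -1.5]
```

View pics/b1.png

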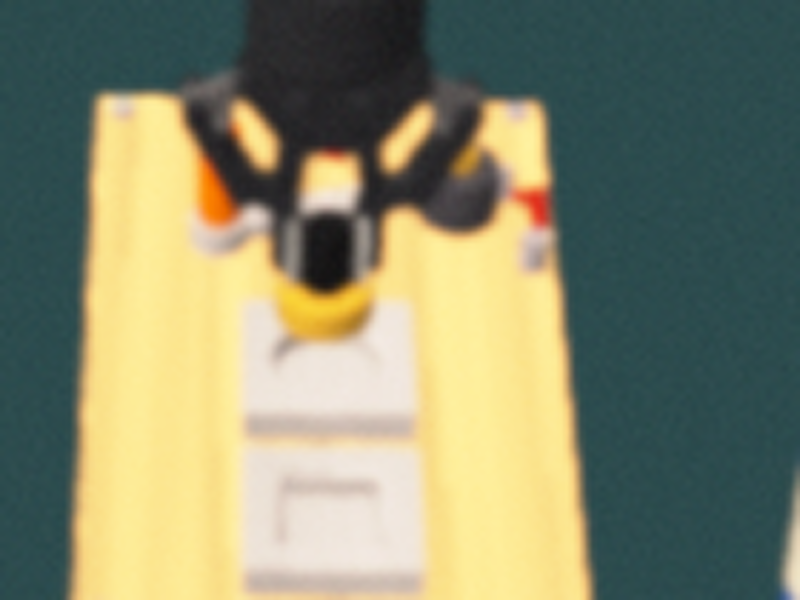

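View pics/b2.png

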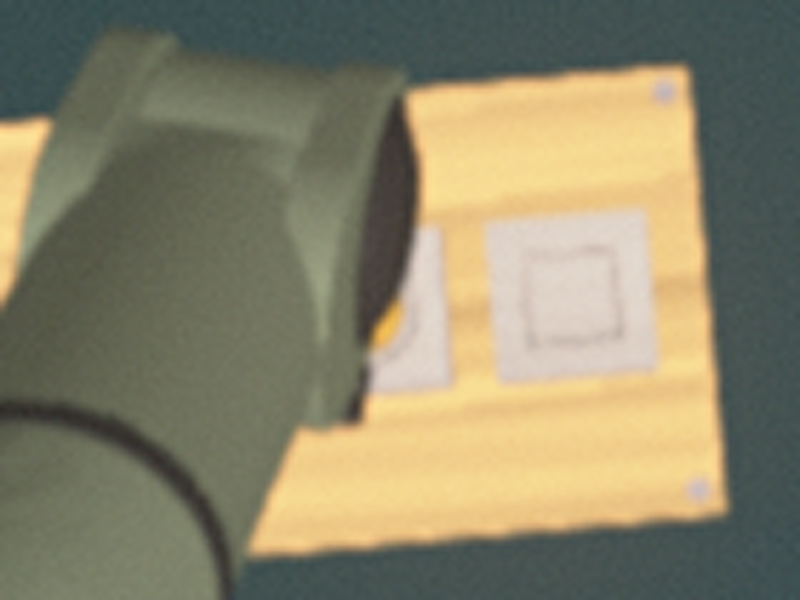

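```bash
cat > ov.py <<'E'
# ov.py tag cam x,y,w,h  tcp_z_offset shape width : overlay held insert outline at TCP and nest pocket outlines
import sys
from h import *
from workcell import bot
tag,n,a,off,sh,W,px,py=sys.argv[1:9]; x,y,w,h=map(int,a.split(',')); off=float(off);W=float(W);px=float(px);py=float(py)
im=bot.grab_frame(n); m=bot.camera_model(n); o=bot.observe(); p=o["position"]; yaw=o["tool_rot"][2]
s=min(800/w,600/h)
z=cv2.resize(im[y:y+h,x:x+w,::-1],None,fx=s,fy=s,interpolation=cv2.INTER_CUBIC)
def poly(P,col):
    uv=((proj(m,P)-[x,y]+.5)*s-.5); cv2.polylines(z,[np.round(uv*8).astype(np.int32)],True,col,1,cv2.LINE_AA,3)
ins=place(prism(sh,W,0,.018),p[0],p[1],p[2]-off,yaw-np.pi/2 if sh=="sq" else 0)
k=len(ins)//2; poly(ins[:k],(0,0,255)); poly(ins[k:],(255,0,255))
PW={"ro":.048,"sq":.042}[sh]
pk=place(prism(sh,PW,.024,.024),px,py,0,.0945); poly(pk[:k],(0,160,0))
bl=place(prism("sq",.078,.024,.024),px,py,0,.0945); poly(bl[:4],(0,160,0))
cv2.imwrite(f"pics/{tag}.png",z); print(p.round(4),o["tool_rot"].round(3),o["force"].round(1),o["clock"])
E
python3 ov.py b3 side 310,170,60,50 0.0943 ro 0.044 0.5600 0.0218
```

```text
[0.5599 0.0207 0.1445] [3.141 0.    1.664] [ 0.1 -0.  -1.3] 6.45
```

View pics/b3.png

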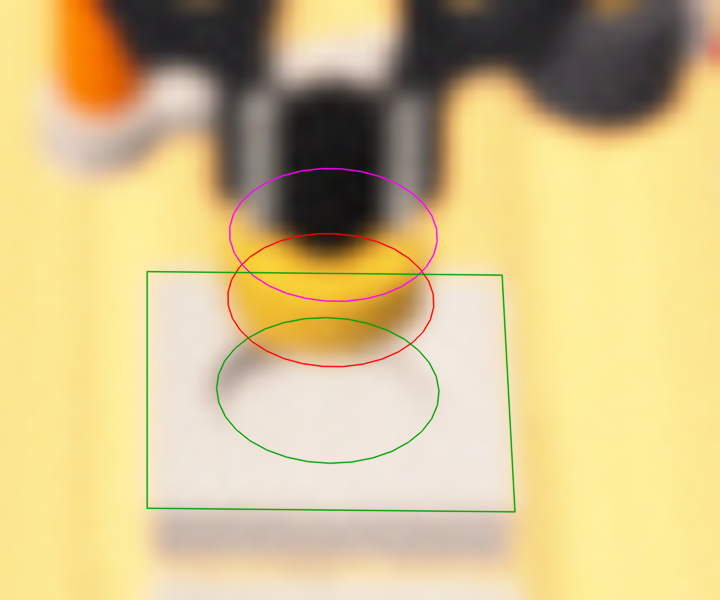

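```bash
cat >> ov.py <<'E'
R=cv2.Rodrigues(np.array([0,0,yaw-np.pi/2]))[0]
for sgn in (1,-1):
  for zz in (-.073,-.035):
    q=np.array([[sgn*t,u,zz] for t,u in ((.0117,.011),(.0117,-.011),(.020,-.011),(.020,.011))])@R.T+p
    poly(q,(255,120,0) if zz<-.05 else (255,255,0))
cv2.imwrite(f"pics/{tag}.png",z)
E
python3 ov.py b4 side 310,170,60,50 0.0943 ro 0.044 0.5600 0.0218; python3 ov.py b5 side 310,200,60,50 0.0943 sq 0.038 0.5693 -0.078
```

```text
[0.56   0.0209 0.1446] [3.141 0.    1.664] [-0.6  0.7 -1.4] 6.5
[0.5599 0.0211 0.1445] [3.141 0.    1.664] [ 0.4  0.7 -1.4] 6.55
```

View pics/b4.png

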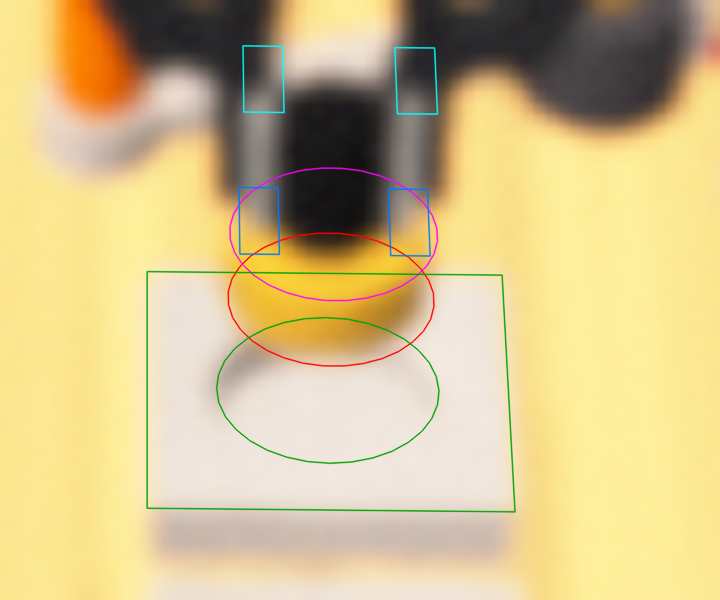

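View pics/b5.png

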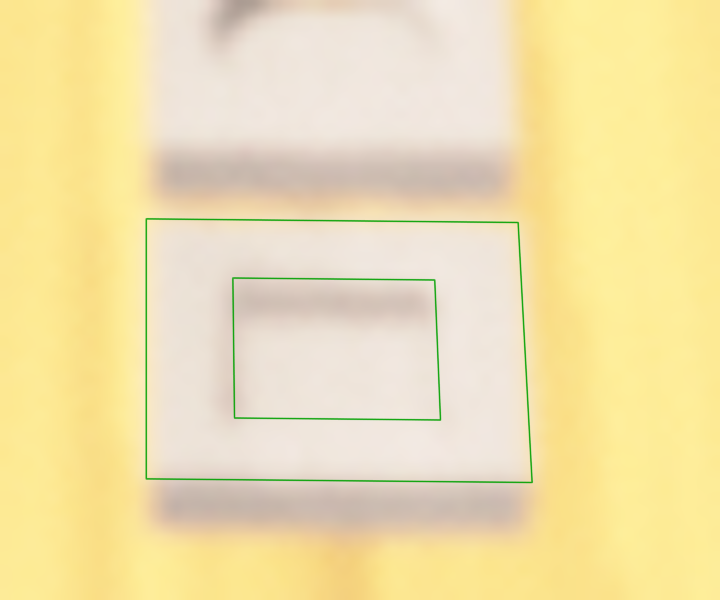

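```bash
python3 ov.py b6 top 230,210,60,45 0.0943 ro 0.044 0.5600 0.0218
```

```text
[0.5599 0.0212 0.1445] [3.141 0.    1.664] [ 0.1 -0.6 -1.9] 6.6
```

View pics/b6.png

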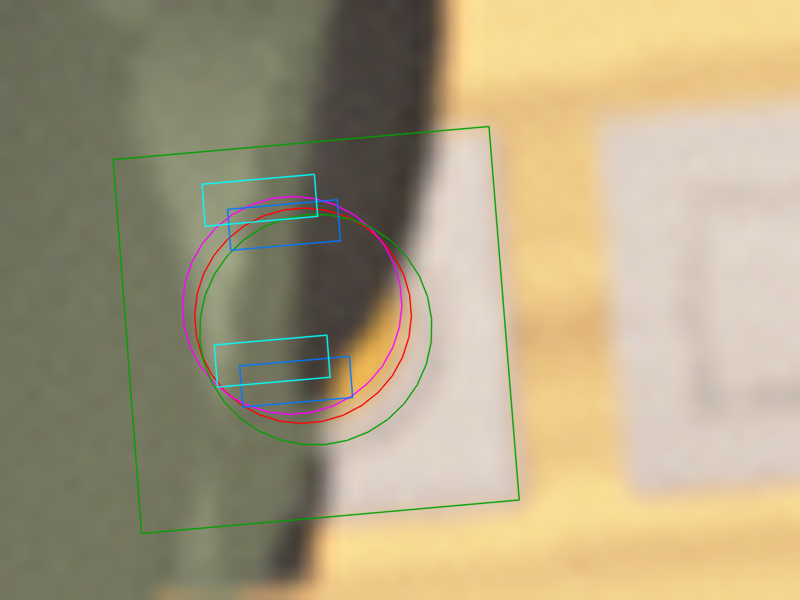

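```bash
python3 -m crank '{"travel":[[0.05,-0.3,-1],[0.05,-0.3,-1.9],[0.05,-0.3,-1.9],[0.05,-0.3,-1.9]],"rot":[[0,0,0],[0,0,0],[0,0,0],[0,0,0]]}';python3 ov.py b7 side 310,170,60,50 0.0943 ro 0.044 0.5600 0.0213;python3 ov.py b8 top 230,210,60,45 0.0943 ro 0.044 0.5600 0.0213
```

```text
clock: 7.0
position: [0.5599, 0.0187, 0.1244]
tool_rot: [-3.141, 0.0, 1.665]
force: [0.6, -0.6, -2.0]
grip_width: 0.0232
[0.5601 0.0187 0.1247] [-3.141  0.     1.665] [ 1.1 -0.  -1.5] 7.05
[0.5602 0.0187 0.1249] [-3.142  0.     1.665] [-0.   0.2 -0.8] 7.1
```

View pics/b7.png

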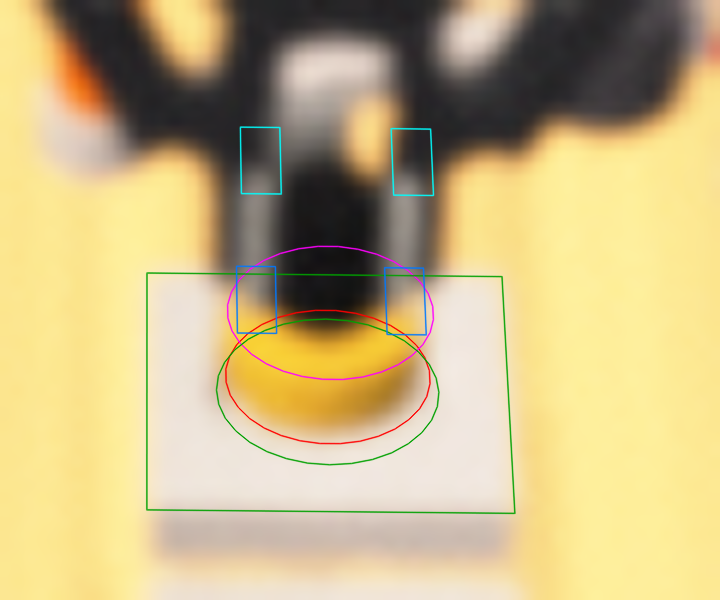

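View pics/b8.png

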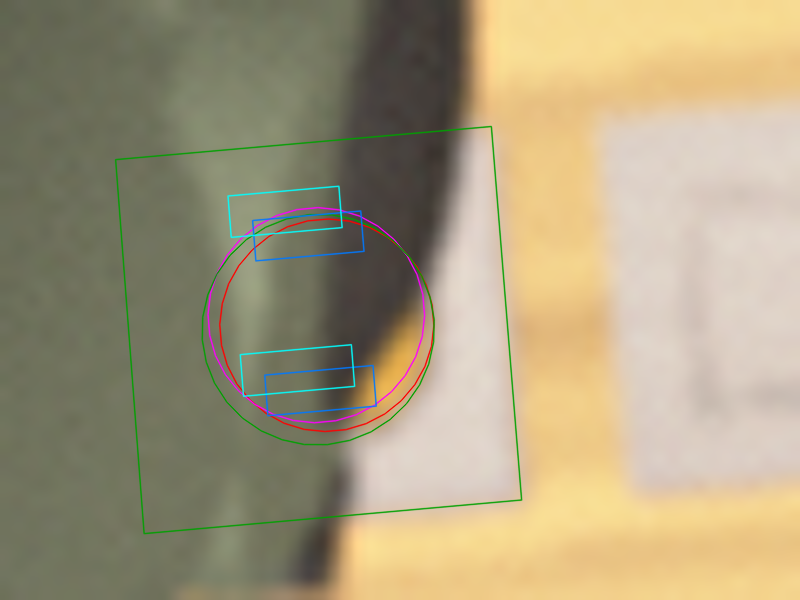

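```bash
python3 -m crank '{"travel":[[0.05,0,-0.5],[0.05,0,-0.9],[0.05,0,-1.2],[0.05,0,-1.2]],"rot":[[0,0,0],[0,0,0],[0,0,0],[0,0,0]]}';python3 ov.py b9 side 310,170,60,50 0.0923 ro 0.044 0.5600 0.0208
```

```text
clock: 7.5
position: [0.5605, 0.019, 0.1124]
tool_rot: [-3.141, -0.0, 1.666]
force: [0.1, 3.0, -3.2]
grip_width: 0.0232
[0.5606 0.019  0.1126] [-3.141 -0.     1.665] [ 0.5  2.3 -3.8] 7.55
```

View pics/b9.png

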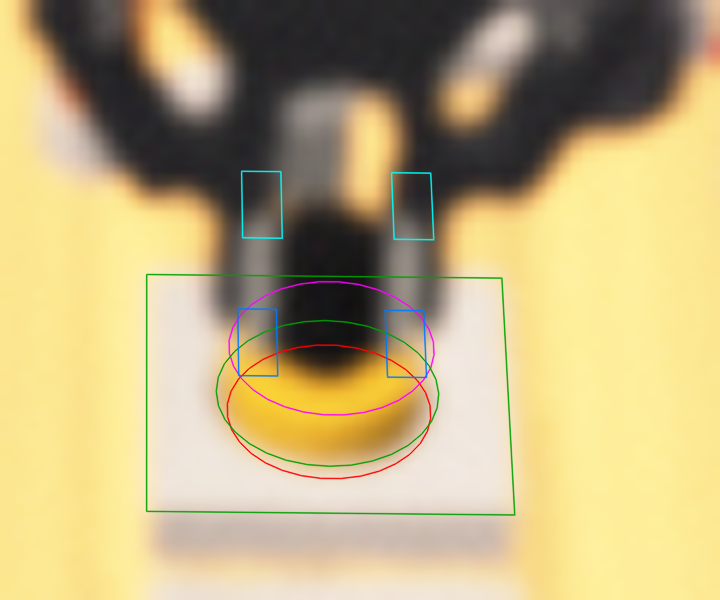

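```bash
python3 -m crank '{"travel":[[0,0.1,-0.3],[0,0.1,-0.6],[0,0.1,-0.6]],"rot":[[0,0,0],[0,0,0],[0,0,0]]}';python3 ov.py b10 side 310,170,60,50 0.0923 ro 0.044 0.5600 0.0208
```

```text
clock: 7.85
position: [0.5604, 0.0197, 0.1065]
tool_rot: [-3.141, 0.0, 1.665]
force: [0.8, 0.2, -1.1]
grip_width: 0.0228
[0.5604 0.0196 0.1067] [-3.141  0.     1.665] [-0.   0.1 -2. ] 7.9
```

View pics/b10.png

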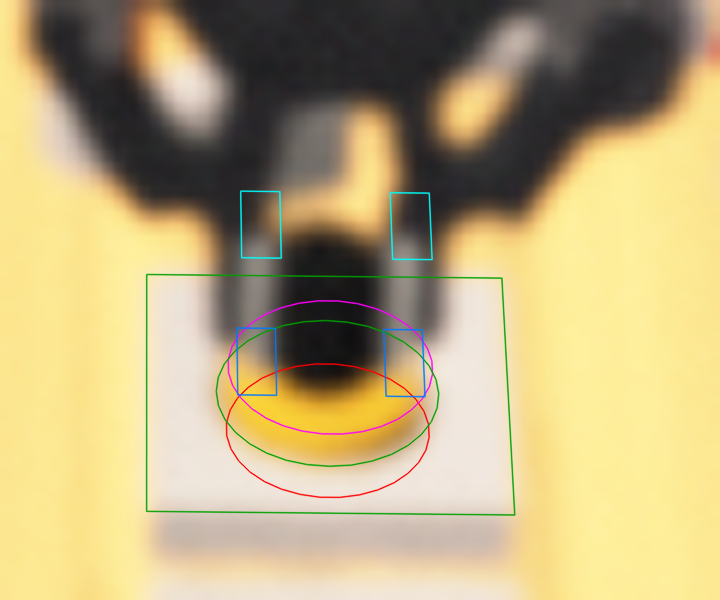

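```bash
python3 -m crank '{"travel":[[0,0,-0.2],[0,0,-0.3],[0,0,-0.3]],"rot":[[0,0,0],[0,0,0],[0,0,0]]}';python3 -c "
from workcell import bot
o=bot.observe();print(o['force'],o['position'])"
```

```text
clock: 8.2
position: [0.5607, 0.0196, 0.106]
tool_rot: [3.141, -0.001, 1.665]
force: [-14.9, 0.8, 48.9]
grip_width: 0.0227
[-14.91494989   0.78502111  48.90931408] [0.56067155 0.01955792 0.10601192]
```

```bash
python3 -m crank '{"travel":[[0,0,0.3],[0,0,0.3]],"rot":[[0,0,0],[0,0,0]]}' && python3 -m crank '{"travel":[[0,0,0],[0,0,0],[0,0,0],[0,0,0],[0,0,0]],"rot":[[0,0,0],[0,0,0],[0,0,0],[0,0,0],[0,0,0]]}' 1 && python3 -m crank '{"travel":[[0,0,3],[0,0,7],[0,0,10],[0,-5,12],[0,-10,12],[0,-15,12],[0,-20,12]],"rot":[[0,0,0],[0,0,0],[0,0,0],[0,0,0],[0,0,0],[0,0,0],[0,0,0]]}';python3 ov.py c1 side 310,170,60,50 0.0923 ro 0.044 0.5600 0.0208
```

```text
clock: 8.4
position: [0.5608, 0.0197, 0.1073]
tool_rot: [3.141, -0.0, 1.665]
force: [-0.4, -0.8, -1.9]
grip_width: 0.0231
clock: 8.9
position: [0.5606, 0.0197, 0.1068]
tool_rot: [-3.141, 0.0, 1.665]
force: [0.7, -0.1, -0.3]
grip_width: 0.0856
clock: 9.6
position: [0.5604, -0.1784, 0.2272]
tool_rot: [3.141, 0.0, 1.666]
force: [1.0, -0.1, 0.1]
grip_width: 0.0853
[ 0.5588 -0.1879  0.2277] [3.141 0.005 1.657] [-7.6 -9.8 -0.7] 9.65
```

View pics/c1.png

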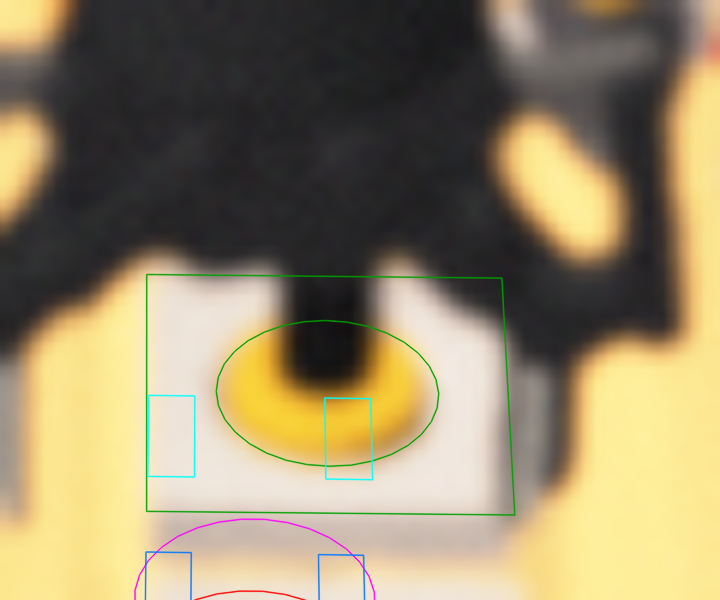

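```bash
python3 -m crank '{"travel":[[-1.7,-2.3,0],[-3.4,-4.6,0],[-5.2,-6.9,0],[-7,-9.2,0],[-8.7,-11.5,0],[-10.4,-13.8,0],[-10.4,-13.8,-4],[-10.4,-13.8,-8]],"rot":[[0,0,-8],[0,0,-16],[0,0,-24],[0,0,-32],[0,0,-40],[0,0,-48],[0,0,-50.3],[0,0,-50.3]]}';python3 - <<'E'
from workcell import bot
import cv2,pickle
d={}
for n in("side","top"): d[n]=bot.grab_frame(n); d[n+"_cam"]=bot.camera_model(n)
pickle.dump(d,open("d1.pkl","wb")); o=bot.observe(); print(o["position"],o["tool_rot"],o["qpos"])
im=d["side"][235:325,215:335,::-1]; cv2.imwrite("pics/c2.png",cv2.resize(im,None,fx=6.6,fy=6.6,interpolation=2))
E
```

```text
clock: 10.45
position: [0.4567, -0.3153, 0.1466]
tool_rot: [3.139, -0.0, 0.785]
force: [1.9, -0.3, -1.2]
grip_width: 0.0858
[ 0.45496965 -0.31342201  0.14331068] [-3.13544774e+00  1.78154064e-03  7.87413283e-01] [ 0.15097049  0.7052686   0.49553553  1.92732787 -0.53479045  0.64888752
  0.20107171]
```

View pics/c2.png

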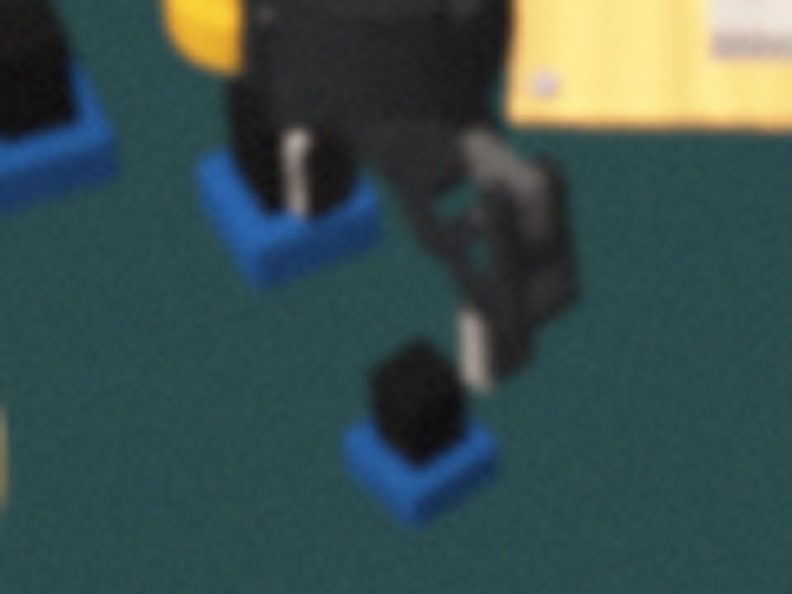

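```bash
python3 -m crank '{"travel":[[0,0,-2],[0,0,-4],[0,0,-5],[0,0,-5],[0,0,-5]],"rot":[[0,0,0],[0,0,0],[0,0,0],[0,0,0],[0,0,0]]}';python3 ov.py c3 side 240,250,80,60 0.0973 sq 0.038 0.4567 -0.318
```

```text
clock: 11.05
position: [0.457, -0.315, 0.0981]
tool_rot: [3.141, -0.0, 0.787]
force: [1.0, -0.3, 0.6]
grip_width: 0.0857
[ 0.457  -0.315   0.0981] [ 3.14  -0.     0.787] [ 0.5 -0.   0.5] 11.1
```

View pics/c3.png

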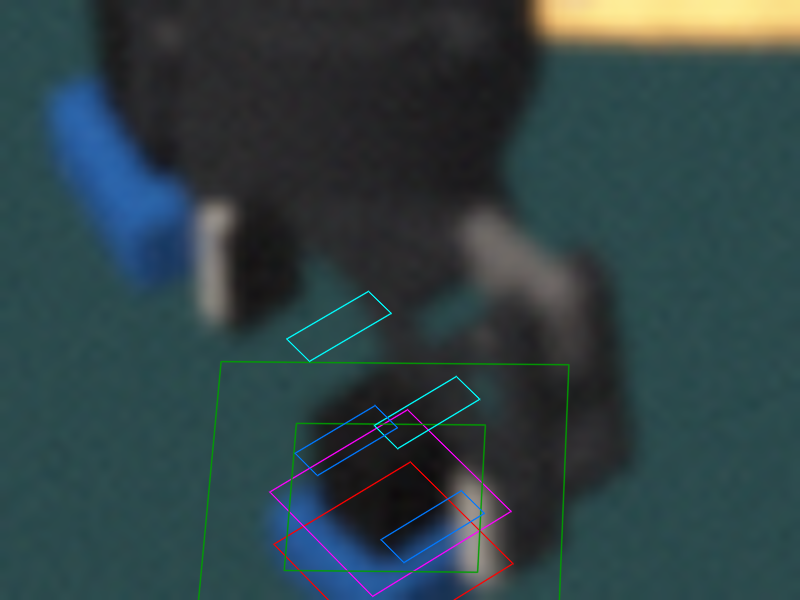

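```bash
python3 ov.py c4 side 240,275,80,60 0.0981 sq 0.038 0.4567 -0.318
```

```text
[ 0.4571 -0.3149  0.0981] [ 3.14  -0.     0.788] [-0.5 -0.2  0.6] 11.15
```

View pics/c4.png

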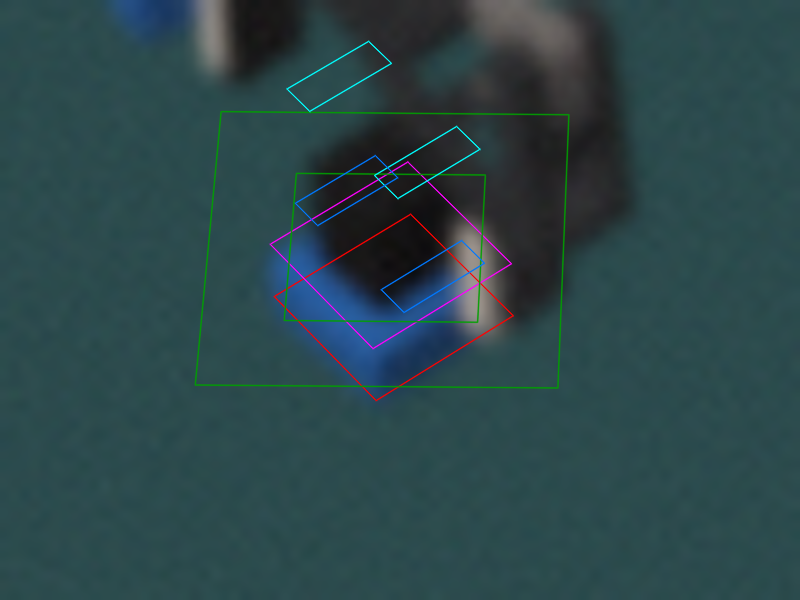

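```bash
python3 -m crank '{"travel":[[0,-0.15,-0.2],[0,-0.15,-0.35],[0,-0.15,-0.35]],"rot":[[0,0,0],[0,0,0],[0,0,0]]}' && python3 -m crank '{"travel":[[0,0,0],[0,0,0],[0,0,0],[0,0,0],[0,0,0],[0,0,0],[0,0,0]],"rot":[[0,0,0],[0,0,0],[0,0,0],[0,0,0],[0,0,0],[0,0,0],[0,0,0]]}' -1 40;python3 ov.py c5 side 240,265,80,60 0.0945 sq 0.038 0.4567 -0.318
```

```text
clock: 11.45
position: [0.4566, -0.3161, 0.0934]
tool_rot: [-3.141, -0.0, 0.787]
force: [-0.5, 0.3, -0.2]
grip_width: 0.0854
clock: 12.15
position: [0.4567, -0.3162, 0.0936]
tool_rot: [3.141, -0.0, 0.787]
force: [-0.2, -0.9, 6.0]
grip_width: 0.0235
[ 0.4567 -0.3163  0.0936] [ 3.141 -0.     0.787] [ 0.1 -0.4  5.6] 12.2
```

View pics/c5.png

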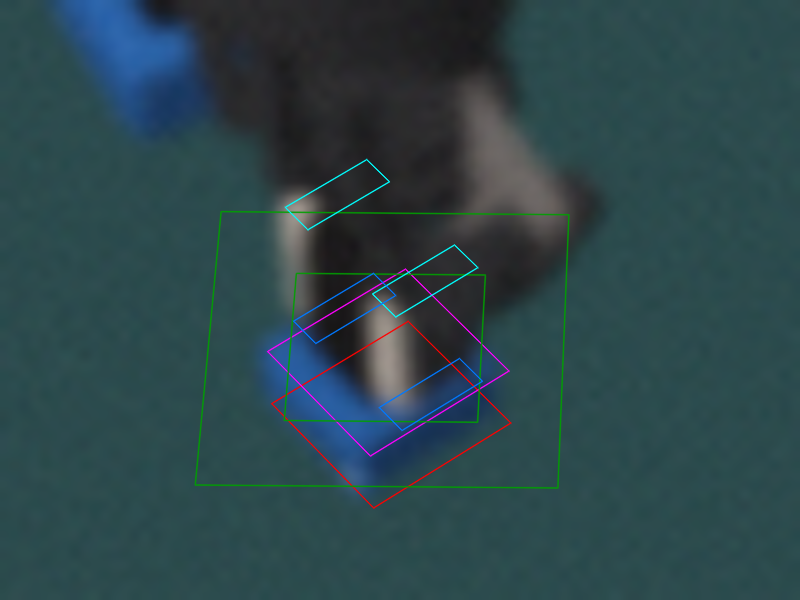

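```bash
python3 -m crank '{"travel":[[0,0,1.5],[0,0,4],[0,0,7],[1.6,3.4,8],[3.2,6.8,8],[4.8,10.2,8],[6.4,13.6,8],[8,17,8]],"rot":[[0,0,0],[0,0,0],[0,0,3],[0,0,11],[0,0,19],[0,0,27],[0,0,35],[0,0,43]]}' && python3 -m crank '{"travel":[[1.6,3.4,0],[3.3,6.7,0],[3.3,6.7,-2],[3.3,6.7,-3],[3.3,6.7,-3],[3.3,6.7,-3]],"rot":[[0,0,7.3],[0,0,7.3],[0,0,7.3],[0,0,7.3],[0,0,7.3],[0,0,7.3]]}';python3 ov.py e1 side 305,190,72,54 0.0936 sq 0.038 0.5693 -0.078;python3 ov.py e2 top 255,200,80,60 0.0936 sq 0.038 0.5693 -0.078
```

```text
clock: 13.0
position: [0.5369, -0.1447, 0.1743]
tool_rot: [3.141, 0.0, 1.544]
force: [1.8, -0.9, -2.3]
grip_width: 0.0236
clock: 13.6
position: [0.5693, -0.0803, 0.1439]
tool_rot: [-3.141, 0.001, 1.664]
force: [0.4, -0.7, -1.8]
grip_width: 0.0237
[ 0.5695 -0.0802  0.1441] [3.141 0.    1.664] [ 0.3  0.  -1.2] 13.65
[ 0.5697 -0.08    0.1442] [3.141 0.    1.664] [ 0.1 -0.7 -0.9] 13.7
```

View pics/e1.png

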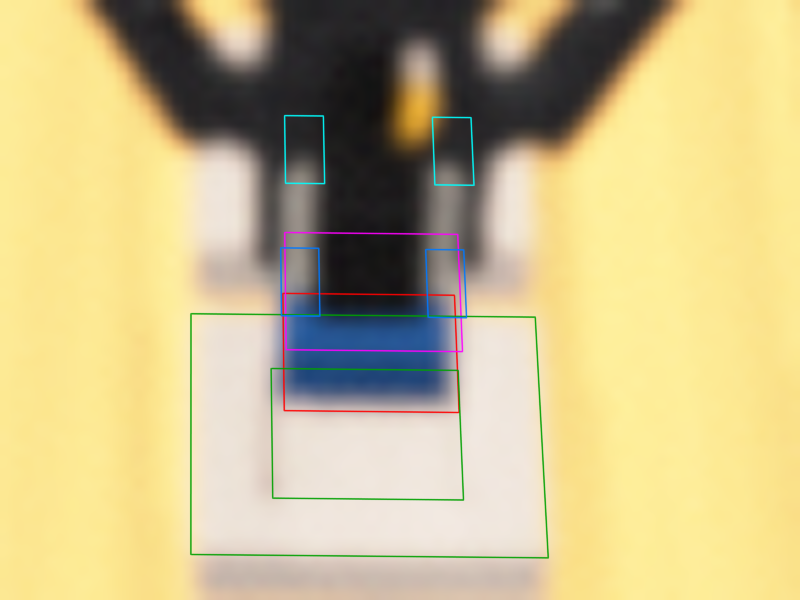

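View pics/e2.png

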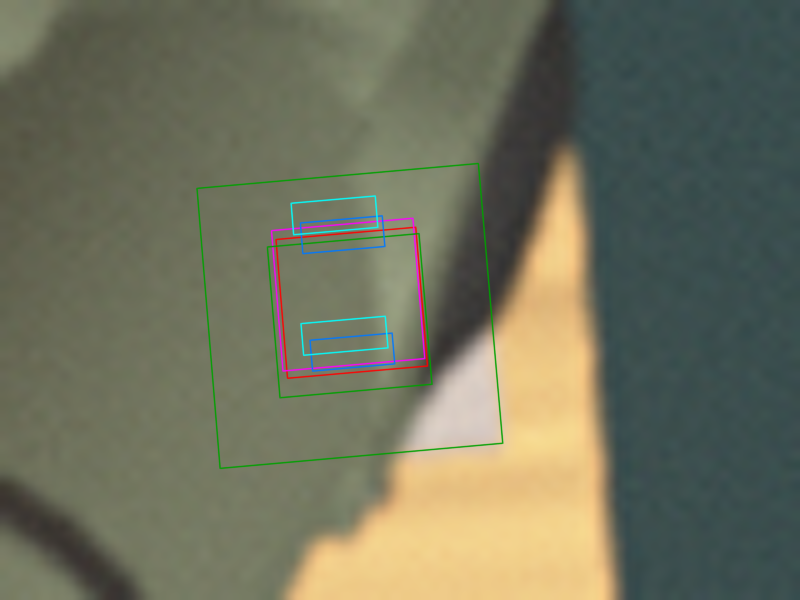

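```bash
python3 -m crank '{"travel":[[0.05,-0.12,-1],[0.05,-0.12,-2.2],[0.05,-0.12,-2.2],[0.05,-0.12,-2.2]],"rot":[[0,0,0],[0,0,0],[0,0,0],[0,0,0]]}';python3 ov.py e3 side 305,190,72,54 0.0936 sq 0.038 0.5698 -0.0785
```

```text
clock: 14.1
position: [0.5698, -0.0805, 0.1209]
tool_rot: [-3.141, -0.0, 1.665]
force: [-0.4, -0.3, -1.4]
grip_width: 0.0233
[ 0.57   -0.0805  0.1212] [-3.141  0.     1.665] [-0.2 -0.1 -1.4] 14.15
```

View pics/e3.png

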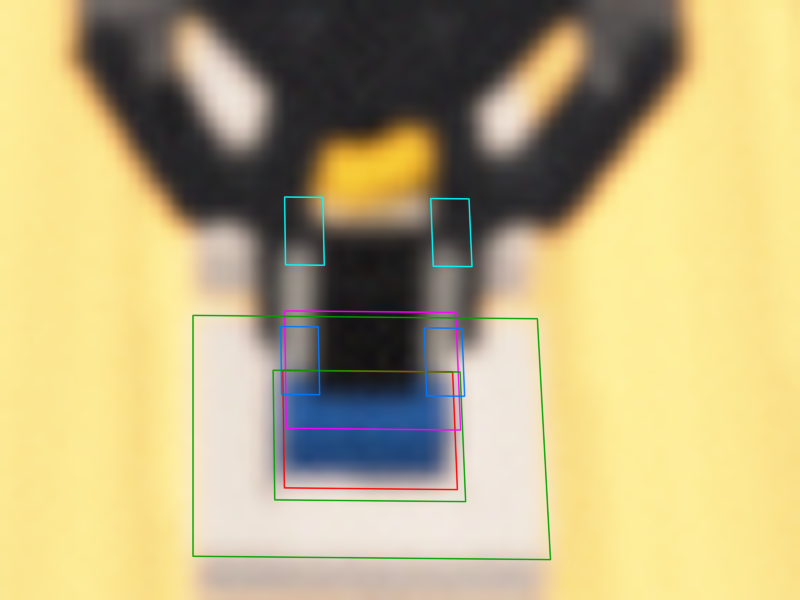

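```bash
python3 -m crank '{"travel":[[0.05,-0.1,-0.2],[0.05,-0.1,-0.5],[0.05,-0.1,-0.7],[0.05,-0.1,-0.7]],"rot":[[0,0,0],[0,0,0],[0,0,0],[0,0,0]]}';python3 ov.py e4 side 305,190,72,54 0.0936 sq 0.038 0.5698 -0.0785
```

```text
clock: 14.55
position: [0.5711, -0.0806, 0.1156]
tool_rot: [3.14, -0.001, 1.666]
force: [-5.3, 7.6, 25.0]
grip_width: 0.0233
[ 0.571  -0.0806  0.1156] [ 3.140e+00 -1.000e-03  1.666e+00] [-6.2  6.7 25.1] 14.6
```

View pics/e4.png

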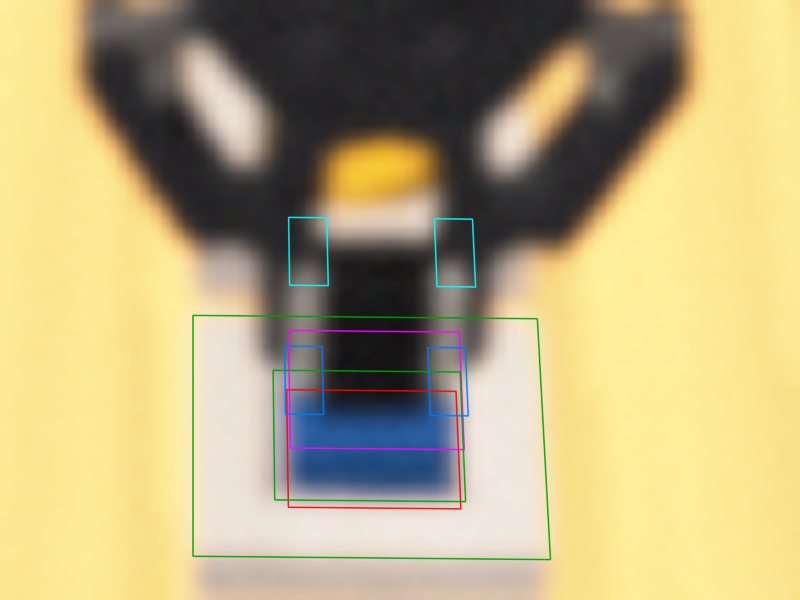

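```bash
python3 -m crank '{"travel":[[-0.05,0.1,0.4],[-0.05,0.1,0.4],[-0.05,0.1,0.1],[-0.05,0.1,0.0]],"rot":[[0,0,0],[0,0,0],[0,0,0],[0,0,0]]}';python3 -c "
from workcell import bot
o=bot.observe();print(o['force'],o['position'],o['moment'])"
```

```text
clock: 15.0
position: [0.5705, -0.08, 0.1149]
tool_rot: [3.141, -0.001, 1.665]
force: [-6.4, 7.1, 33.6]
grip_width: 0.0238
[-6.44525032  7.12637331 33.57408616] [ 0.5705074  -0.08003055  0.11494879] [ 0.92213592  1.61094534 -0.07012063]
```

```bash
python3 -m crank '{"travel":[[0,0,0.4],[0.15,0,0.4],[0.15,0,0.1],[0.15,0,0.0],[0.15,0,0]],"rot":[[0,0,0],[0,0,0],[0,0,0],[0,0,0],[0,0,0]]}';python3 -c "
from workcell import bot
o=bot.observe();print(o['force'],o['position'],o['moment'])"; python3 ov.py e5 side 320,205,48,36 0.0936 sq 0.038 0.5698 -0.0785
```

```text
clock: 15.5
position: [0.572, -0.08, 0.1149]
tool_rot: [3.141, -0.001, 1.665]
force: [-4.3, 4.6, 20.8]
grip_width: 0.0236
[-4.2509818   4.56659291 20.81929457] [ 0.57198727 -0.08003651  0.11488002] [ 0.526448    0.96688941 -0.08579578]
[ 0.572  -0.08    0.1149] [ 3.141e+00 -1.000e-03  1.666e+00] [-4.5  4.6 20. ] 15.55
```

View pics/e5.png

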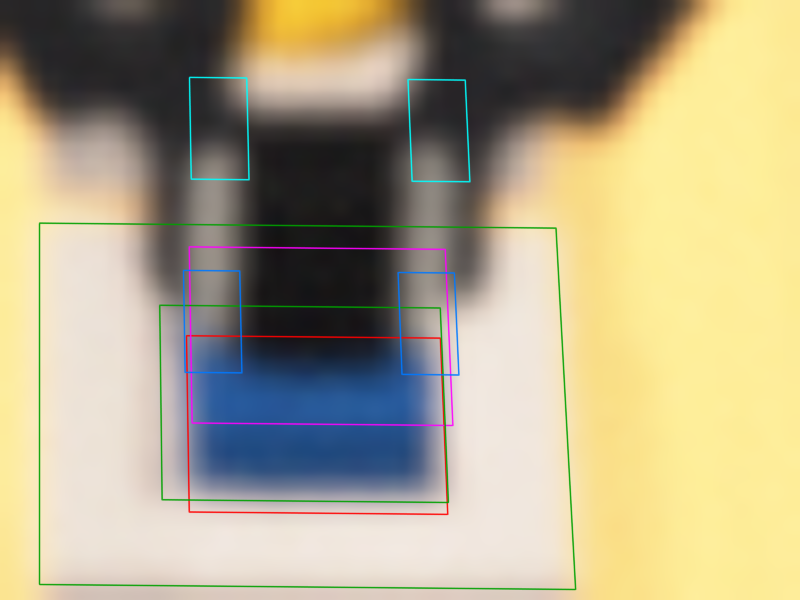

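```bash
python3 -m crank '{"travel":[[0,0,0.5],[-0.15,0.15,0.5],[-0.15,0.15,0.2],[-0.15,0.15,0.0],[-0.15,0.15,0]],"rot":[[0,0,0],[0,0,0],[0,0,0],[0,0,0],[0,0,0]]}';python3 -c "
from workcell import bot
o=bot.observe();print(o['force'],o['position'],o['moment'])"
```

```text
clock: 16.05
position: [0.5698, -0.0788, 0.1137]
tool_rot: [-3.141, -0.0, 1.665]
force: [-1.1, 0.2, -1.7]
grip_width: 0.0237
[-1.08575555  0.24344185 -1.69059607] [ 0.56981036 -0.07882923  0.11371225] [-0.00338857  0.05656928  0.01555214]
```

```bash
python3 -m crank '{"travel":[[0,0,-0.2],[0,0,-0.4],[0,0,-0.6],[0,0,-0.65],[0,0,-0.65]],"rot":[[0,0,0],[0,0,0],[0,0,0],[0,0,0],[0,0,0]]}';python3 -c "
from workcell import bot
o=bot.observe();print(o['force'],o['position'],o['moment'])"
```

```text
clock: 16.55
position: [0.5701, -0.0789, 0.1078]
tool_rot: [-3.141, 0.0, 1.665]
force: [-0.6, -0.1, -1.3]
grip_width: 0.0238
[-0.63352206 -0.11112512 -1.34801703] [ 0.57006527 -0.07887381  0.10778912] [-0.01909621  0.012802   -0.02319382]
```

```bash
python3 -m crank '{"travel":[[0,0,-0.1],[0,0,-0.2],[0,0,-0.25],[0,0,-0.25]],"rot":[[0,0,0],[0,0,0],[0,0,0],[0,0,0]]}';python3 -c "
from workcell import bot
o=bot.observe();print(o['force'],o['position'],o['moment'])"
```

```text
clock: 16.95
position: [0.5701, -0.0789, 0.1054]
tool_rot: [-3.142, 0.0, 1.665]
force: [0.3, 0.3, -0.2]
grip_width: 0.0234
[ 0.26394123  0.29571    -0.19077502] [ 0.57009498 -0.07887337  0.1054121 ] [ 0.04683193  0.01468743 -0.01879605]
```

```bash
python3 -m crank '{"travel":[[0,0,-0.1],[0,0,-0.1]],"rot":[[0,0,0],[0,0,0]]}' && python3 -m crank '{"travel":[[0,0,0.15],[0,0,0.15]],"rot":[[0,0,0],[0,0,0]]}' && python3 -m crank '{"travel":[[0,0,0],[0,0,0],[0,0,0],[0,0,0],[0,0,0]],"rot":[[0,0,0],[0,0,0],[0,0,0],[0,0,0],[0,0,0]]}' 1 && python3 -m crank '{"travel":[[0,0,3],[0,0,7],[0,0,11],[-2,-4,13],[-4,-8,15],[-6,-12,15],[-8,-16,15],[-10,-20,15]],"rot":[[0,0,0],[0,0,0],[0,0,0],[0,0,0],[0,0,0],[0,0,0],[0,0,0],[0,0,0]]}'
```

```text
clock: 17.15
position: [0.5702, -0.0791, 0.1051]
tool_rot: [3.141, -0.0, 1.665]
force: [-4.2, 0.1, 13.6]
grip_width: 0.0234
clock: 17.35
position: [0.5702, -0.0788, 0.106]
tool_rot: [3.141, 0.0, 1.665]
force: [-0.4, -0.3, -1.5]
grip_width: 0.0235
clock: 17.85
position: [0.5701, -0.0788, 0.1059]
tool_rot: [-3.142, -0.0, 1.665]
force: [0.3, -0.9, -0.3]
grip_width: 0.0855
clock: 18.65
position: [0.4691, -0.2802, 0.2562]
tool_rot: [3.141, 0.0, 1.666]
force: [0.8, -1.3, -0.4]
grip_width: 0.0852
```

```bash
python3 ov.py f1 side 305,190,72,54 0.0936 sq 0.038 0.5698 -0.0785;python3 ov.py f2 top 170,180,160,120 0.0936 sq 0.038 0.5698 -0.0785
```

```text
[ 0.465  -0.2871  0.2566] [-3.141e+00  3.000e-03  1.658e+00] [-8.1 -9.1 -0.5] 18.7
[ 0.4668 -0.2842  0.2564] [-3.141e+00  2.000e-03  1.658e+00] [0.4 0.8 0.8] 18.75
```

View pics/f1.png

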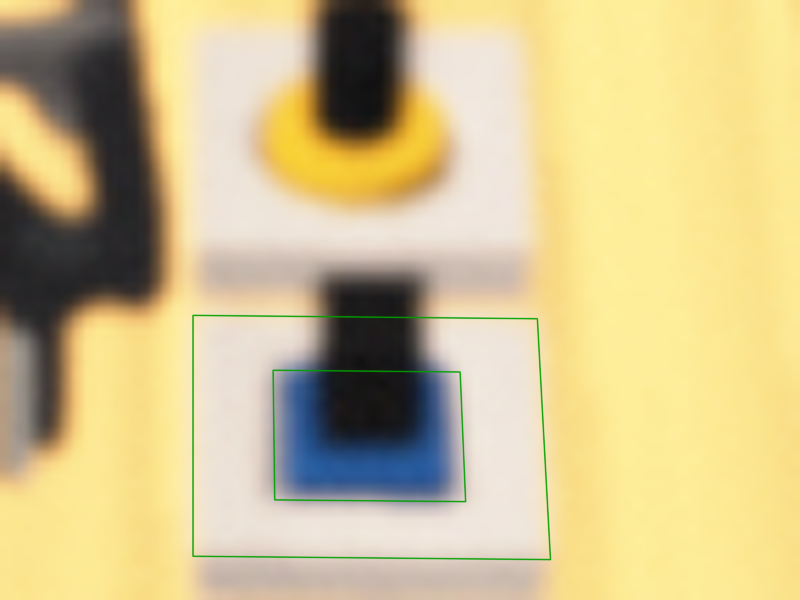

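View pics/f2.png

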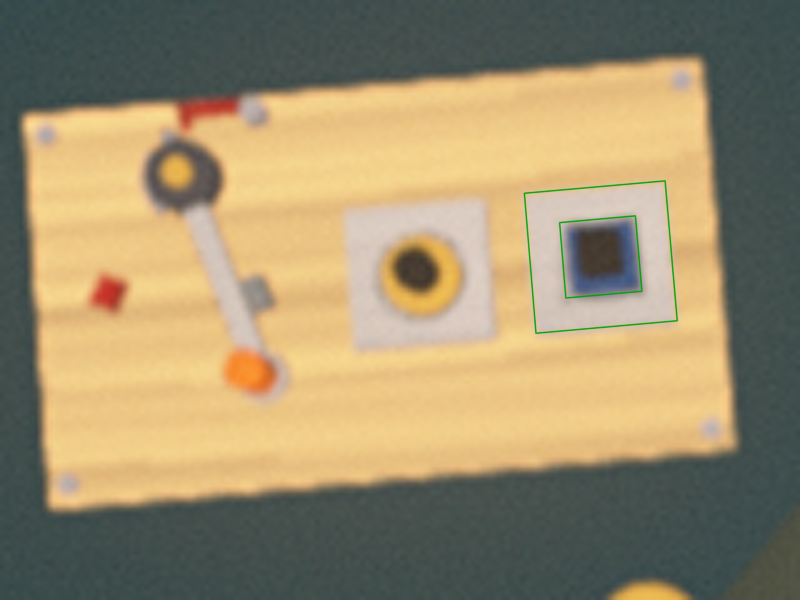

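Both inserts are down in their nests: round at top px (254,235), square at (290,232). Next I locate the pivot and post.

Run:
```python
from workcell import bot
from h import *
import pickle
d={}
for n in("side","top"): d[n]=bot.grab_frame(n); d[n+"_cam"]=bot.camera_model(n)
C={n:d[n+"_cam"] for n in("side","top")}
pickle.dump(d,open("d2.pkl","wb"))
def blob(n,x,y,w,h,f):
    p=d[n][y:y+h,x:x+w].astype(int); m=f(p); k,l,s,c=cv2.connectedComponentsWithStats(m.astype(np.uint8)); i=1+np.argmax(s[1:,4]); return c[i]+[x,y],s[i]+[x,y,0,0,0]
org=lambda p:(p[...,0]>200)&(p[...,2]<80)&(p[...,1]<160)&(p[...,1]>80)
for n,r in(("top",(205,240,30,30)),("side",(305,150,35,40))):
    print(n,"post",blob(n,*r,org))
# joint fit of post cylinder on orange mask
print("pivot top",ray(C["top"],(205.4-.5,214.2-.5),.046))
from scipy.optimize import minimize
P=prism("ro",.022,.033,.085)
rois={"top":(208,243,24,22),"side":(308,152,22,34)}
ms={}
for n,(x,y,w,h) in rois.items():
    p=d[n][y:y+h,x:x+w].astype(float); ms[n]=np.clip((p[...,0]-p[...,2]-110)/100,0,1) if 0 else org(p).astype(float)
for sel in(("top",),("side",),("top","side")):
    f=lambda v:sum(np.mean((render(C[n],[place(P,v[0],v[1],0,0)],rois[n])-ms[n])**2) for n in sel)
    x0=ray(C["top"],(219,253),.085)[:2]
    r=minimize(f,x0,method="Nelder-Mead",options=dict(initial_simplex=[x0,x0+[.006,0],x0+[0,.006]],xatol=1e-4,fatol=1e-6)); print(sel,r.x.round(4),r.fun)
piv=ray(C["top"],(204.9,213.7),.046)[:2]; v=r.x-piv; print(v,np.hypot(*v),np.arctan2(v[1],v[0])%(2*np.pi))
im=d["side"][140:200,300:380,::-1]; cv2.imwrite("pics/g1.png",cv2.resize(im,None,fx=10,fy=10,interpolation=2))
```

```text
top post (array([219.34615385, 254.03846154]), array([215, 251,  10,   7,  52]))
side post (array([318.07272727, 170.06363636]), array([315, 162,   7,  17, 110]))
pivot top [0.61297828 0.1514442  0.046     ]
('top',) [0.5021 0.1057] 0.05539873941258024
('side',) [0.5004 0.1093] 0.0638777146593145
('top', 'side') [0.5021 0.1062] 0.11861313453416039
[-0.11088542 -0.04526968] 0.11977028385704476 3.5291962662739707
```

View pics/g1.png

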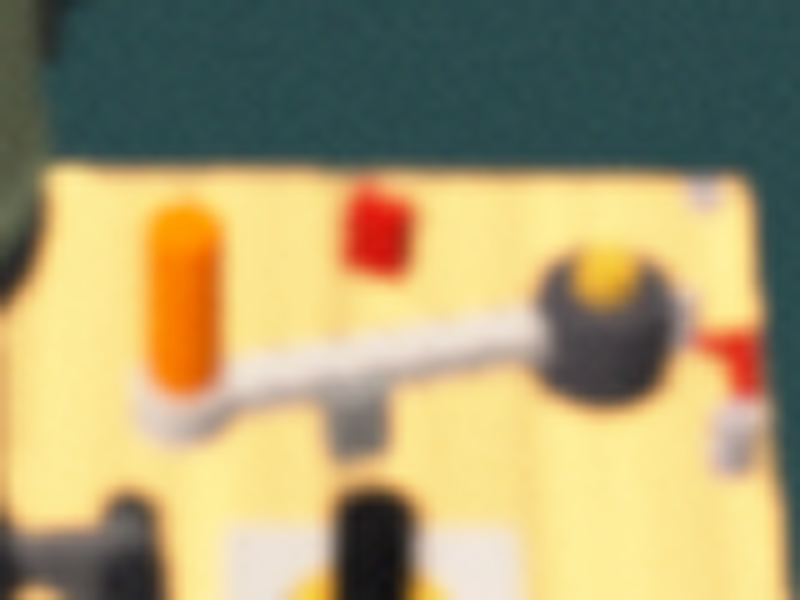

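```bash
python3 -m crank '{"travel":[[0.3,4,0],[0.6,8,0],[0.9,12,0],[1.2,16,0],[1.6,20,0],[2,24,0],[2.4,28,0],[2.8,32,0]],"rot":[[0,0,-8],[0,0,-16],[0,0,-24],[0,0,-32],[0,0,-40],[0,0,-48],[0,0,-56],[0,0,-64]]}'; python3 -c "
from workcell import bot
o=bot.observe();print(o['qpos'],o['position'])"
```

```text
clock: 19.65
position: [0.4979, 0.0444, 0.2559]
tool_rot: [-3.141, -0.0, 0.545]
force: [0.3, -1.4, 0.2]
grip_width: 0.0854
[-0.72472539  0.4806479   0.70048228  1.99832891 -0.42473262  0.81030792
 -0.80664913] [0.49791133 0.04438086 0.25591107]
```

```bash
python3 -m crank '{"travel":[[0.2,3,0],[0.4,6.4,0],[0.4,6.4,0],[0.4,6.4,-3],[0.4,6.4,-6],[0.4,6.4,-8],[0.4,6.4,-8],[0.4,6.4,-8]],"rot":[[0,0,-8],[0,0,-16],[0,0,-24],[0,0,-26],[0,0,-26],[0,0,-26],[0,0,-26],[0,0,-26]]}'
cat > ov2.py <<'E'
import sys
from h import *
from workcell import bot
tag=sys.argv[1]; x,y,w,h=map(int,sys.argv[2].split(','))
im=bot.grab_frame("side"); m=bot.camera_model("side"); o=bot.observe(); p=o["position"]; yaw=o["tool_rot"][2]
s=min(800/w,600/h); z=cv2.resize(im[y:y+h,x:x+w,::-1],None,fx=s,fy=s,interpolation=cv2.INTER_CUBIC)
c=place(prism("ro",.022,.033,.085),p[0],p[1],0,0)
for q in(c[:32],c[32:]):
    uv=((proj(m,q)-[x,y]+.5)*s-.5); cv2.polylines(z,[np.round(uv*8).astype(np.int32)],True,(255,0,0),1,cv2.LINE_AA,3)
cv2.imwrite(f"pics/{tag}.png",z); print(p.round(4),o["tool_rot"].round(3),o["force"].round(1),o["moment"].round(2),o["grip_width"],o["clock"])
E
python3 ov2.py g2 290,130,100,75
```

```text
clock: 20.45
position: [0.5021, 0.1058, 0.1763]
tool_rot: [-3.142, 0.0, 0.095]
force: [1.0, 1.0, 0.1]
grip_width: 0.0853
[0.5024 0.1057 0.1768] [-3.141e+00 -1.000e-03  9.500e-02] [-1.3 -0.  -0.4] [0.04 0.01 0.04] 0.08530824641766083 20.5
```

View pics/g2.png

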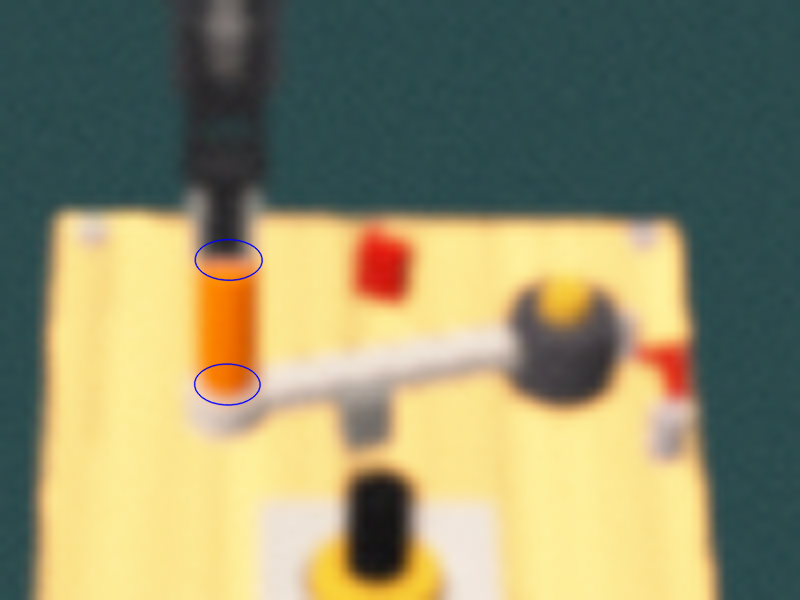

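```bash
python3 -m crank '{"travel":[[0,0,-2],[0,0,-4],[0,0,-5.8],[0,0,-5.8]],"rot":[[0,0,0],[0,0,0],[0,0,0],[0,0,0]]}' && python3 -m crank '{"travel":[[0,0,0],[0,0,0],[0,0,0],[0,0,0],[0,0,0],[0,0,0],[0,0,0]],"rot":[[0,0,0],[0,0,0],[0,0,0],[0,0,0],[0,0,0],[0,0,0],[0,0,0]]}' -1 40; python3 ov2.py g3 290,130,100,75
```

```text
clock: 20.9
position: [0.5019, 0.1055, 0.1175]
tool_rot: [-3.141, 0.001, 0.095]
force: [0.4, 0.8, -0.3]
grip_width: 0.0855
clock: 21.6
position: [0.5024, 0.1049, 0.1184]
tool_rot: [3.141, -0.001, 0.094]
force: [-1.7, -2.3, 8.5]
grip_width: 0.0209
[0.5023 0.1049 0.1184] [ 3.141e+00 -1.000e-03  9.400e-02] [-1.7 -1.8  7.9] [-0.4   0.26  0.11] 0.02128385714487503 21.65
```

View pics/g3.png

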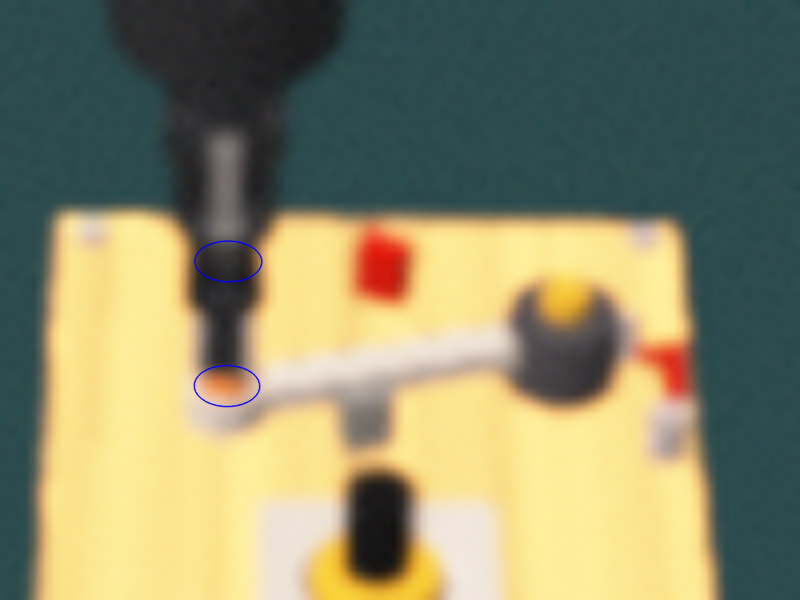

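```bash
python3 -m crank '{"travel":[[-0.22,0.56,0],[-0.41,1.13,0],[-0.57,1.71,0],[-0.7,2.29,0],[-0.8,2.88,0],[-0.87,3.48,0],[-0.91,4.08,0],[-0.92,4.68,0]],"rot":[[0,0,-2.9],[0,0,-5.7],[0,0,-8.6],[0,0,-11.5],[0,0,-14.3],[0,0,-17.2],[0,0,-20],[0,0,-22.9]]}' - 60; python3 ov2.py g4 290,130,100,75
```

```text
clock: 22.45
position: [0.4935, 0.1517, 0.1184]
tool_rot: [-3.142, -0.002, -0.307]
force: [1.8, -4.9, 5.1]
grip_width: 0.0206
[0.4935 0.1527 0.1183] [-3.141e+00 -1.000e-03 -3.100e-01] [-0.5 -2.3 11.5] [-0.71 -0.12  0.08] 0.021060012841593728 22.5
```

View pics/g4.png

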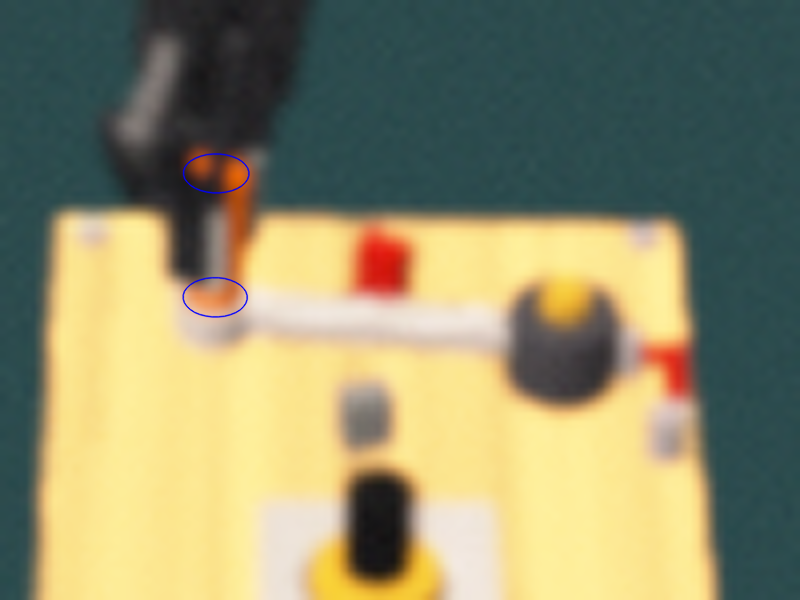

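```bash
python3 -m crank '{"travel":[[0.02,0.6,0],[0.07,1.2,0],[0.14,1.79,0],[0.28,2.5,0],[0.28,2.5,0],[0.28,2.5,0],[0.28,2.5,0]],"rot":[[0,0,-2.9],[0,0,-5.7],[0,0,-8.6],[0,0,-12],[0,0,-12],[0,0,-12],[0,0,-12]]}'; python3 ov2.py g5 290,130,100,75; python3 look.py g6 165,180,160,120 top
```

```text
clock: 23.2
position: [0.4964, 0.1764, 0.1184]
tool_rot: [-3.141, -0.002, -0.515]
force: [2.8, -4.0, 6.3]
grip_width: 0.0206
[0.4964 0.1764 0.1184] [-3.141e+00 -2.000e-03 -5.150e-01] [ 2.2 -4.2  5.4] [-0.94 -0.43  0.43] 0.020786199501639634 23.25
23.3 [0.4964 0.1764 0.1184] [-3.141e+00 -2.000e-03 -5.150e-01] [ 2.8 -5.2  5.6]
```

View pics/g5.png

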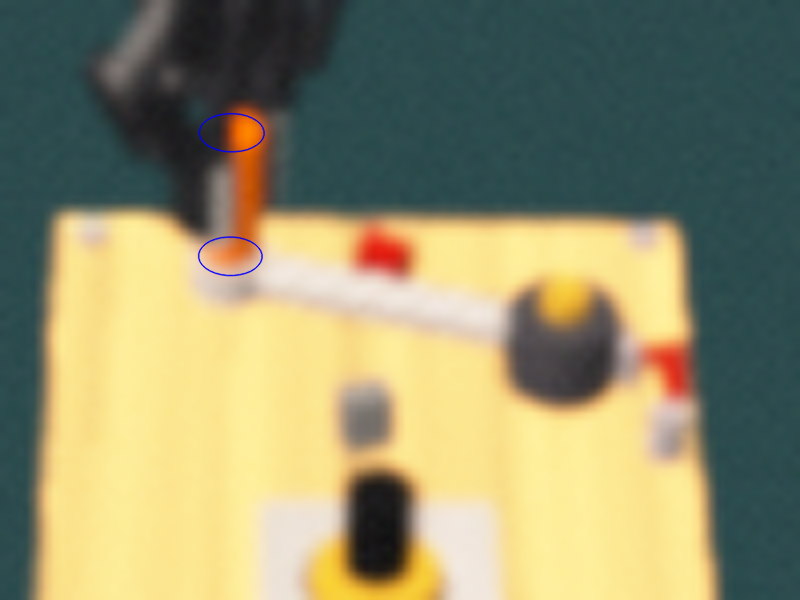

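View pics/g6.png

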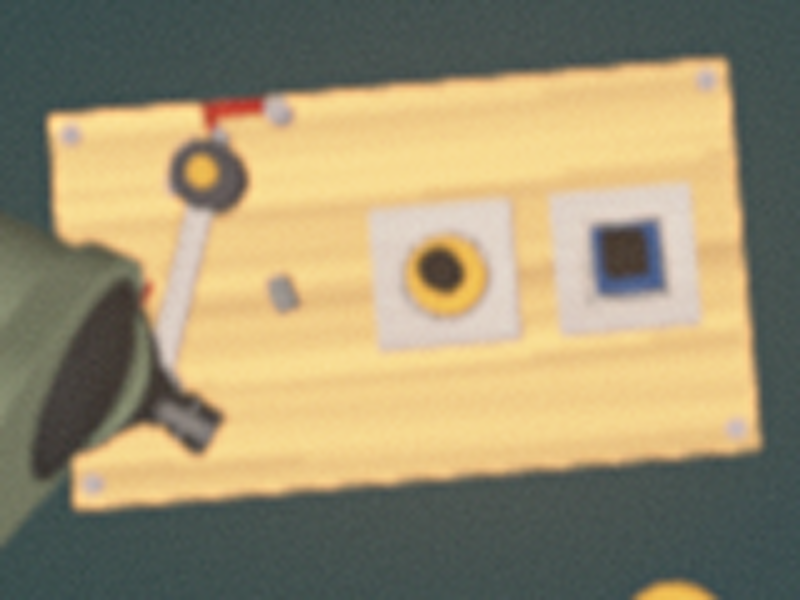

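Run:
```python
from workcell import bot
from h import *
im=bot.grab_frame("top").astype(int); m=bot.camera_model("top")
def line(img,r0,r1,c0,c1):
    pts=[]
    for r in range(r0,r1):
        row=img[r,c0:c1]; w=np.clip(row[:,2]-150,0,None)**1.0   # grey bar: high blue
        if w.sum()>0: pts.append(ray(m,((w*np.arange(c0,c1)).sum()/w.sum(),r),.032)[:2])
    P=np.array(pts); v=np.linalg.svd(P-P.mean(0))[2][0]; v*=-np.sign(v[0]); return P.mean(0),v,np.arctan2(v[1],v[0])%(2*np.pi)
import pickle
d=pickle.load(open("d2.pkl","rb"))
a=line(d["top"].astype(int),226,238,204,222); b=line(im,223,247,194,210); print(a,b,"q",a[2]-b[2])
p=bot.observe()["position"][:2]
print("tcp q",(3.536-np.arctan2(*(p-[.613,.150])[::-1])), np.hypot(*(p-[.613,.150])))
```

```text
(array([0.56595797, 0.13225901]), array([-0.92572255, -0.37820334]), np.float64(3.529447358304395)) (array([0.55753311, 0.16301333]), array([-0.97645539,  0.21571941]), np.float64(2.9241641320658425)) q 0.6052832262385524
tcp q 0.6170550813443425 0.11956843064898932
```

```bash
python3 look.py z1 0,0,640,480 side; python3 look.py z2 0,0,640,480 top
```

```text
23.4 [0.4964 0.1764 0.1184] [-3.141e+00 -2.000e-03 -5.150e-01] [ 1.8 -3.9  5.7]
23.45 [0.4964 0.1763 0.1184] [-3.141e+00 -2.000e-03 -5.150e-01] [ 2.7 -4.7  7.1]
```

View pics/z1.png

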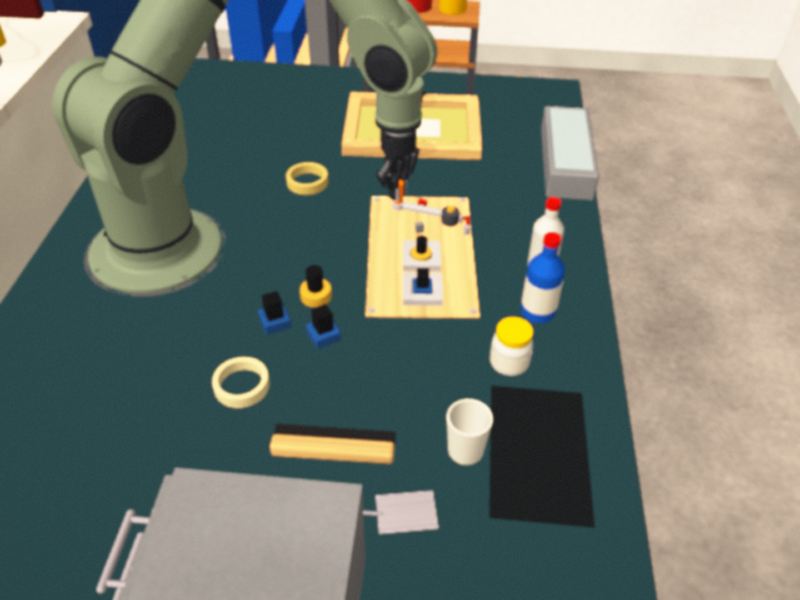

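View pics/z2.png

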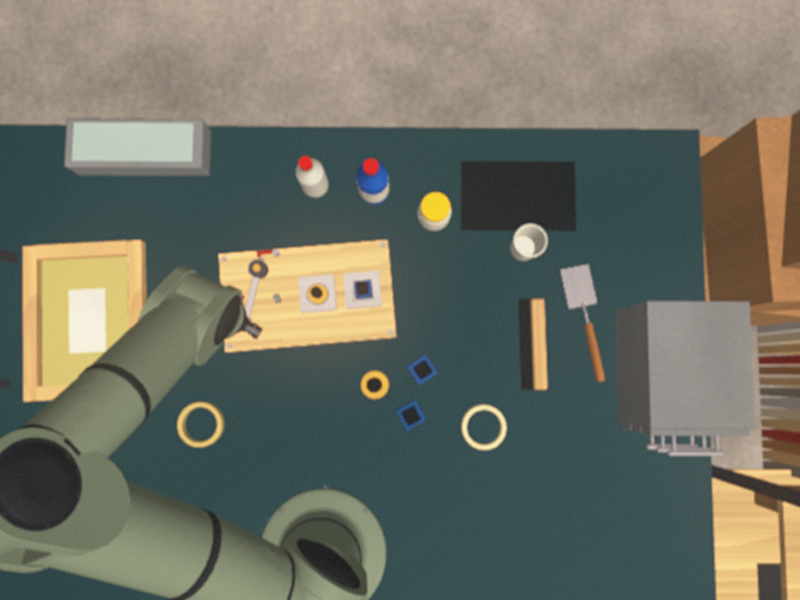

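The side view (halved scale) shows both inserts in their nests at about (421,250) and (422,287), and the arm swung back with the post still gripped at (400,195). The bystanders look unmoved in both views.

```bash
python3 -c "
from workcell import bot
print(bot.job_done())"
```

```text
the job is handed in; nothing more can be done
None
```

I seated the smaller brass insert and the smallest blue insert in their own nests and let go of both. I then gripped the orange post and swung it back past the click, and handed the job in still holding it. The clock read about 23.5 s of the 64 s allowed.

**Last checks**
- **Inserts:** each met the pocket floor at the height expected for a fully seated insert, within about 1 mm. The top and side pictures taken after release show both sitting in their nests.
- **Tensioner:** the angle is 0.605 rad from the bar in the top picture and 0.617 rad from the tool position. Both are inside 0.52–0.70 and short of the end stop. The grip is commanded at 60 N and the post pushes back with about 5 N.
- **Bystanders:** they look unmoved by eye in both final pictures; I did not measure them.

**What disagreed or went wrong**
- **Cameras:** the side and top cameras differed by 2–5 mm in y, so I placed the inserts by comparing views and by contact forces.
- **Square insert:** it first caught on the rim of its nest, at up to about 34 N. I shifted it about 1.5 mm and it then went in freely.
- **Round insert:** it was briefly pressed on its pocket floor with about 49 N through the grip, and I backed off before releasing it. That is below the 120 N wrist limit. It is above the 40 N limit for the arm or gripper body, but only the held insert was in contact.

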